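Charge the wax barrel

ROBOT

A 6-joint arm with a two-finger parallel gripper is mounted at the origin on the work surface. World frame = base frame: x ahead of the robot, y to its left, z up, the work surface at z = 0. Lengths are in m, angles in rad, forces in N, time in s.
With the tool pointing down it reaches from about 0.325 to 0.925 m from the base axis. Payload 3.1 kg.
Tool frame: the origin (TCP) lies midway between the tips of the shut fingers; the grasp point (between the pads) lies arm.pinch_z behind it (arm.pinch_z is the distance from the TCP to the grasp point, in m); z points along the fingers, y is the line along which they close (so a half turn about z gives the same grasp; the last joint's range is limited). The gripper opens to 85 mm and grips with 20 to 120 N. Pads are 22 mm wide; open, the fingers measure 114 mm over their backs; the gripper's body (76 mm by 85 mm) begins 54 mm behind the grasp point. The pads swing forward as they close: fully open they stand 13 mm farther back than shut.
Start: joints at [-1.264, 0.217, 1.613, -0, 1.311, -0.112], TCP at [0.254, -0.571, 0.231] pointing down, gripper open.
Joint ranges: [-2.75, 2.75], [-0.78, 2.1], [0.31, 2.55], [-1.13, 4.27], [0.13, 2.63], [-2.58, 2.58]. Speed limits (rad/s): [2.79, 2.79, 3.14, 3.14, 3.14, 3.14].

INTERFACE

Orientations are given as a unit quaternion [w, x, y, z].
In Python, from rig import arm gives the robot as it stands.
- The arm moves only by the shell command python3 -m pendant 'ROWS' [OPENING] [FORCE]. ROWS is JSON, a list of rows, each an object of numbers: "tx", "ty", "tz": the shift along the tool's x, y, z in mm; "twist": the turn about the tool's z in rad. A call has 1 to 8 rows; each row is the pose to reach, as a shift and turn from the pose commanded when the call began, along the tool's axes at that moment; what a row does not reach only later rows make up. A row lasts 1/10 s, in which the tool goes at most 50 mm and 8.59 degrees, less where a joint would pass 70% of its speed; a pose out of reach is approached as far as the arm can. A call with a gripper value outside its range is refused whole. OPENING is the gripper's target within -1 to 1 (fully open at 1, half-way at 0, shut at -1), set as the call begins (- or left out, the last holds). The fingers move at their own pace and stop on an object; FORCE is the grip in N (left out, the last holds). Time passes only in rows, so rows that repeat a pose let the fingers close. It gives the time, the measured TCP pose, the force, the opening and the grip force at its end, in the units of the state.
- arm.read_state(): the state, without advancing time (a new reading comes with each control period).
- arm.get_image(name): name is "side" or "top" or "wrist"; returns (picture, depth): 400x640x3 uint8, blue, green, red; 400x640 float32, m along the optical axis (not along the pixel's ray), 0 where there is no reading.
- arm.camera_params(name): a dict with "K" (3x3 intrinsics, pixels), "eye" and "orientation" of the camera in the world; the wrist camera has in their place "mount" (4x4, takes a point from camera to tool coordinates, whose origin is the TCP and whose axes are the flange's). Camera axes: x right, y up, looking along -z (the intrinsics and any distortion apply to the point x, -y, -z); pixel columns grow to the right and rows downward; lengths in m; the calibration is good to about 2 mm. A picture is of the moment at which its call begins: read the wrist's pose just before it. camera_params takes no time and is no camera call.
- arm.hand_in(): hands the job in; it is judged then, once.
The state is a dict: "time": time; "joint_positions": joint angles; "dq": joint speeds; "joint_torque": joint torques, N m; "position": TCP position; "eef_rot": TCP orientation; "contact_force": force on the tool from outside, world axes, zero at the start; "torque": the same for the moment, N m; "grip_width": finger opening in m; "grip_force": force on a finger pad.
Only numpy, scipy, OpenCV 4.12 (cv2) and the standard library are available. Lean on these libraries where they do the work, as an engineer would, in place of code of your own. Each camera call takes 0.05 s, during which the arm holds its last target. There are 200 camera calls.

TASK

Charge the wax barrel on the printmaker's bench: first twist its tapered wooden stopper well round (30 degrees or more) while it is still seated to break it free, then pull it out and put it in the shallow metal tray. Load every dark wax slug on the bench down the barrel, ramming each with the ramrod until the stack is firmly at the bottom without gaps. Stand the ramrod upright on its rubber mat again and swing the keeper bar shut over the mouth until it snaps past its detent; do not knock the ink tin about.

Things in the scene. Friction and masses are not known exactly. Their poses are not given: they have to be found in the camera images.
- barrel: wax charger bolted to the bench: grey base plate 120 x 180 x 8 mm with an upright clear tube for up to three slugs: bore 50 mm across, outside 64 mm (head 72 mm), inner floor 8 mm and mouth 177 mm above the bench. Origin on the bench under the tube's axis, z up. The keeper's hinge post (18 mm across) is 62 mm to +y of the axis, its catch post 60 mm to -y: fingers have most room along x
- mouth (a point): centre of the barrel's mouth, on the tube's axis, 177 mm above the bench; axes as the barrel's. A slug set upright in it drops in until its foot sits on the sprung jaws, its top about level with the rim. Pushed about 55 mm down, it leaves the jaws and falls onto the floor or the slug below; a third slug stays in the jaws, its top 37 mm below the mouth
- stopper: pale wooden stopper, 110 mm tall, 80 g: tapered plug 60 mm long (38 to 47 mm across, two lobes to 48 mm), flange 58 mm across, 8 mm thick, and on it a wing 14 mm thick (its x), 56 mm wide (y), 68 to 110 mm above the origin, to be gripped across its 14 mm. Origin: centre of the plug's lower end, z up its axis. Starts seated, origin 60 mm below the mouth, axes within 6 degrees of the barrel's
- wing_end (a point): one end of the stopper's wing: 28 mm from its axis along its +y, 94 mm above its origin. The jaws bind the seated stopper: twisting it 30 to 60 degrees either way (about 0.4 N m) about its axis frees it, then it lifts out easily. It must have turned at least 27 degrees before it has risen 8 mm. It can stand on its lower end
- slug0: dark brown wax slug: cylinder 46 mm across, 44 mm tall, both ends bevelled to 39 mm over 6 mm, 70 g, stands upright on the bench; origin at its middle, 22 mm above its underside, z along its axis (either end may go down). Two or three slugs are present, all alike
- slug1: dark brown wax slug: cylinder 46 mm across, 44 mm tall, both ends bevelled to 39 mm over 6 mm, 70 g, stands upright on the bench; origin at its middle, 22 mm above its underside, z along its axis (either end may go down). Two or three slugs are present, all alike
- slug2: dark brown wax slug: cylinder 46 mm across, 44 mm tall, both ends bevelled to 39 mm over 6 mm, 70 g, stands upright on the bench; origin at its middle, 22 mm above its underside, z along its axis (either end may go down). Two or three slugs are present, all alike
- rod: steel ramrod, wooden grip, 140 mm tall, 200 g: foot 39 mm across and 20 mm high, shank 16 mm, grip 25 mm across from 93 to 140 mm above the foot's underside. Origin at the centre of the foot's underside, z up along the rod. Starts upright on the mat. Held 118 mm up it can go 90 mm down the barrel. Firm means the rod presses the finished stack with 6 N or more (10 to 20 N is right)
- mat: black rubber mat 110 x 110 x 4 mm, fixed; origin at the centre of its underside
- tray: shallow aluminium tray 140 x 140 mm, rim 14 mm high, floor 4 mm thick, fixed; origin at the centre of its underside
- keeper (a joint): angle of the keeper bar: 0 is shut across the mouth; grows as it swings open (anticlockwise from above, tip towards the barrel's +x) to 1.5 rad; starts 1.0 to 1.45. It stays where it is left. A sprung ball detent must be snapped past between about 0.14 and 0.02 rad (about 3 N at the tip); it then stays shut
- jaws (a point): on the tube's axis, midway between two brass sprung jaws at the barrel's +x and -x sides, 50 mm below the mouth. At rest 43 mm apart and 28 mm high with rounded ends, they spread for a slug or the stopper's lobes (not for the rod, which passes between) and hold by friction: a slug takes 8 to 18 N from above
- keeper_hinge (a point): axis of the keeper's hinge, 62 mm to the barrel's +y of the tube's axis, at mouth height; fixed
- keeper_grip (a point): middle of the keeper's upright wooden grip peg, 16 mm across, 45 mm tall (197 to 242 mm above the bench), at the bar's tip, 122 mm from the hinge axis; the steel bar beneath it is 16 mm wide, 185 to 197 mm above the bench. It moves with the bar
- ink_tin: bystander: ink tin, 74 mm across and 70 mm tall; origin at the centre of its underside. Leave it
There are look-alikes about, which are no part of the job. What is shaped like the slug2 but green or yellow is not meant. Leave any purple look-alike of the rod alone.

How it is judged:
On the way, in this order (a step that is already met when the one before it is completed fails the run):
1. the stopper is twisted 27 degrees or more while still seated (risen less than 8 mm) (distance of wing_end from where it was at the start of the episode above 0.013 m and distance of stopper from where it was at the start of the episode below 0.008 m), for 0.05 s.
2. the stopper is pulled clear of the mouth ((z of stopper in the frame of barrel above 0.177 m or horizontal distance between stopper and barrel above 0.06 m)), for 0.05 s.
3. every slug is stacked at the bottom of the barrel and the ramrod presses on the stack with more than 6 N (horizontal distance between each of slug0, slug1, slug2 and barrel below 0.008 m and z of slug0 in the frame of barrel between -0.01 and 0.123 m and angle between the z axis of each of slug0, slug1, slug2 and the z axis of barrel, either way round below 0.2 rad and z of slug1 in the frame of barrel between -0.01 and 0.123 m and z of slug2 in the frame of barrel between -0.01 and 0.123 m and z of any of slug0, slug1, slug2 in the frame of barrel below 0.035 m and (z of slug0 in the frame of barrel below 0.035 m or distance between slug0 and slug1 below 0.048 m or distance between slug0 and slug2 below 0.048 m) and (z of slug1 in the frame of barrel below 0.035 m or distance between slug1 and slug0 below 0.048 m or distance between slug1 and slug2 below 0.048 m) and (z of slug2 in the frame of barrel below 0.035 m or distance between slug2 and slug0 below 0.048 m or distance between slug2 and slug1 below 0.048 m) and (contact force between rod and slug0 above 6 N or contact force between rod and slug1 above 6 N or contact force between rod and slug2 above 6 N)), for 0.05 s.
4. the keeper bar is shut past its detent (value of joint keeper below 0.05 rad), for 0.2 s.
At the end, for the whole second after the job is handed in: Every slug present is in the barrel, upright, stacked from the floor without gaps (within 5 mm), the keeper bar is shut (below 0.05 rad), the stopper lies or stands in the tray, and the ramrod stands upright (within 0.15 rad) on the mat, all at rest (horizontal distance between each of slug0, slug1, slug2 and barrel below 0.008 m and z of slug0 in the frame of barrel between -0.01 and 0.123 m and angle between the z axis of each of slug0, slug1, slug2 and the z axis of barrel, either way round below 0.2 rad and z of slug1 in the frame of barrel between -0.01 and 0.123 m and z of slug2 in the frame of barrel between -0.01 and 0.123 m and z of any of slug0, slug1, slug2 in the frame of barrel below 0.035 m and (z of slug0 in the frame of barrel below 0.035 m or distance between slug0 and slug1 below 0.048 m or distance between slug0 and slug2 below 0.048 m) and (z of slug1 in the frame of barrel below 0.035 m or distance between slug1 and slug0 below 0.048 m or distance between slug1 and slug2 below 0.048 m) and (z of slug2 in the frame of barrel below 0.035 m or distance between slug2 and slug0 below 0.048 m or distance between slug2 and slug1 below 0.048 m) and value of joint keeper below 0.05 rad and x of stopper in the frame of tray between -0.07 and 0.07 m and y of stopper in the frame of tray between -0.07 and 0.07 m and height (world z) of stopper below 0.06 m and linear speed of each of stopper, rod below 0.03 m/s and x of rod in the frame of mat between -0.055 and 0.055 m and y of rod in the frame of mat between -0.055 and 0.055 m and height (world z) of rod below 0.015 m and angle between rod's own z axis and vertical below 0.15 rad); the robot touches nothing.
It fails at once if the ink tin is tipped or shoved more than 5 cm (distance of ink_tin from where it was at the start of the episode above 0.05 m or angle between ink_tin's own z axis and vertical above 0.5 rad).
Of slug0, slug1, slug2 only 2 to 3 are there at a start; the rules pass over those that are not, and their reading is None.
At some moment in a run one of slug0, slug1, slug2 may be knocked a few centimetres aside while the robot is not near it.
It also fails if it takes over 210 s, if anything falls off the work surface, if the arm or the gripper's body presses on something with over 40 N, if the wrist force passes 120 N, or if a joint passes its speed limit or range.

## Working session

There is one attempt and no reset: what is moved stays moved. The work goes in short steps, Python scripts to look and compute and a shell command to move; the robot and the scene stay as the last step left them, time stands still between calls to the robot, and variables do not carry over. Pictures are saved under pics/ and viewed, at most 14 in all, crops included, and the job is handed in when it is done.

```bash
ls; mkdir -p pics
cat > h.py <<'E'
import numpy as np, cv2
from scipy.spatial.transform import Rotation as R
from rig import arm
def q2R(q): return R.from_quat([q[1],q[2],q[3],q[0]]).as_matrix()
def cam(name, st=None):
    p=arm.camera_params(name); K=np.array(p['K'])
    if 'mount' in p:
        st=st or arm.read_state(); T=np.eye(4); T[:3,:3]=q2R(st['eef_rot']); T[:3,3]=st['position']
        M=T@np.array(p['mount']); return K,M[:3,:3],M[:3,3],p
    o=np.array(p['orientation']); 
    return K,(q2R(o) if o.size==4 else o),np.array(p['eye']),p
def ray(c,u,v):
    K,Rm,e,_=c; d=np.array([(u-K[0,2])/K[0,0],-(v-K[1,2])/K[1,1],-1.]); return e,Rm@d
def onz(c,u,v,z):
    e,d=ray(c,u,v); return e+d*(z-e[2])/d[2]
def pt(c,u,v,dep): e,d=ray(c,u,v); return e+d*dep
def proj(c,X):
    K,Rm,e,_=c; x=Rm.T@(np.array(X)-e); return K[0,2]-K[0,0]*x[0]/x[2],K[1,2]+K[1,1]*x[1]/x[2]
E
python3 - <<'E'
from h import *
st=arm.read_state(); print(st, arm.pinch_z)
for n in ['top','side','wrist']:
    c=cam(n); print(n,c[0].tolist(),c[2],c[1].round(3).tolist(),[k for k in c[3]], c[3].get('mount'))
    im,d=arm.get_image(n); cv2.imwrite(f'pics/{n}0.png',im); np.save(f'{n}0.npy',d)
E
```

```text
pics
{'time': 0.0, 'joint_positions': array([-1.26419581e+00,  2.17775266e-01,  1.61494546e+00,  1.01248119e-05,
        1.31128589e+00, -1.12215851e-01]), 'dq': array([ 0.00047489, -0.00209562, -0.00142175,  0.00083382, -0.00068327,
        0.00052662]), 'joint_torque': array([-2.78562484e-04, -3.96845520e+01, -3.03854227e+01,  1.01510011e-04,
        9.76970274e-03,  1.13949937e-05]), 'position': array([ 0.25393985, -0.57018995,  0.22994926]), 'eef_rot': array([-1.20175772e-03,  9.78153672e-01,  2.07879622e-01, -1.12256298e-04]), 'contact_force': array([ 0.77246051,  0.21350096, -0.99529756]), 'torque': array([-0.00632465, -0.02307319,  0.02884508]), 'grip_force': 0.0, 'grip_width': 0.08574208557279198} 0.0187
top [[469.7111485748037, 0.0, 322.87658365142744], [0.0, 469.7111485748037, 198.70949180345238], [0.0, 0.0, 1.0]] [ 0.3566566  -0.04446092  1.23598657] [[-0.012, 0.992, -0.123], [-1.0, -0.01, 0.016], [0.014, 0.123, 0.992]] ['K', 'eye', 'orientation'] None
side [[460.20238565975666, 0.0, 321.7639522013173], [0.0, 460.20238565975666, 198.73948025446873], [0.0, 0.0, 1.0]] [0.43065761 0.79949642 0.89984927] [[-0.994, 0.082, -0.066], [-0.104, -0.672, 0.733], [0.016, 0.736, 0.677]] ['K', 'eye', 'orientation'] None
wrist [[290.34920244593496, 0.0, 317.6497978919762], [0.0, 290.34920244593496, 199.13404705925902], [0.0, 0.0, 1.0]] [ 0.32615179 -0.53968105  0.37221102] [[0.407, 0.869, 0.28], [-0.913, 0.388, 0.123], [-0.002, -0.306, 0.952]] ['K', 'mount'] [[ 7.33210543e-04  9.51895800e-01  3.06421031e-01  7.84193557e-02]
 [ 9.99999537e-01 -5.07172580e-04 -8.17289708e-04  1.11045310e-03]
 [-6.22566295e-04  3.06421489e-01 -9.51895731e-01 -1.42131063e-01]
 [ 0.00000000e+00  0.00000000e+00  0.00000000e+00  1.00000000e+00]]
```

View pics/top0.png

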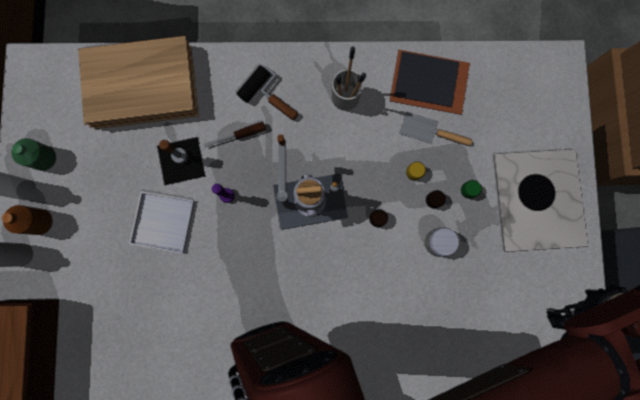

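View pics/side0.png

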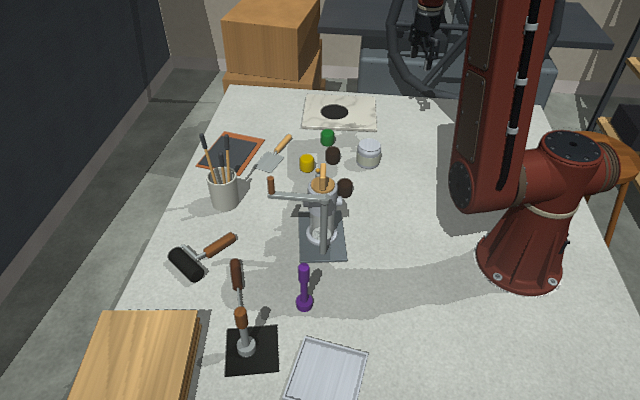

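The top view shows dark slug candidates at (436,199) and (378,218). The look-alikes are the yellow one at (416,171), the green one at (471,189) and the black disc at (537,192). The barrel with its stopper is at (309,193), the keeper peg at (281,139), the real rod on the mat at (178,154), the purple rod at (223,192), the tray at (163,221) and the tin at (444,242). The side view agrees, with brown slugs at (333,156) and (345,188). A third slug could be hidden by the arm.

```bash
cat > m.py <<'E'
from h import *
im=cv2.imread('pics/top0.png'); d=np.load('top0.npy'); c=cam('top')
def blob(mask,roi):
    u0,v0,u1,v1=roi; m=np.zeros(mask.shape,np.uint8); m[v0:v1,u0:u1]=mask[v0:v1,u0:u1]
    n,l,s,ct=cv2.connectedComponentsWithStats(m); i=1+np.argmax(s[1:,4]); return (l==i),s[i],ct[i]
X=np.zeros(im.shape); 
uu,vv=np.meshgrid(np.arange(640),np.arange(400))
K,Rm,e,_=c
P=e+(np.stack([(uu-K[0,2])/K[0,0],-(vv-K[1,2])/K[1,1],-np.ones_like(d)],-1)*d[...,None])@Rm.T
np.save('P.npy',P)
def hb(name,roi,zlo,zhi):
    m=((P[...,2]>zlo)&(P[...,2]<zhi)).astype(np.uint8); m,s,ct=blob(m,roi); p=P[m]
    r=cv2.minAreaRect((p[:,:2]*1000).astype(np.float32)); print(name,s[4],p.mean(0).round(4),'rect',np.round(r[0],1),np.round(r[1],1),round(r[2],1),'px',ct.round(1), 'zmed',np.median(p[:,2]).round(4))
hb('slugA',(425,185,450,212),.036,.06)
hb('slugB',(365,205,390,232),.036,.06)
hb('yellow',(403,158,430,185),.036,.06)
hb('tin',(425,225,465,260),.06,.09)
hb('wing',(290,175,330,215),.215,.25)
hb('flange',(290,175,330,215),.17,.2)
hb('bar',(270,125,300,195),.18,.2)
hb('peg',(270,125,300,160),.205,.26)
hb('rodgrip',(150,130,200,180),.12,.16)
hb('rodfoot',(160,140,205,175),.015,.035)
hb('posts',(255,170,290,215),.1,.25);hb('catch',(322,175,355,215),.1,.25)
hb('plate',(265,170,355,235),.003,.03)
hb('traypix',(120,180,205,260),.003,.03)
hb('trayrim',(120,180,205,260),.01,.03)
g=cv2.cvtColor(im,cv2.COLOR_BGR2GRAY)
m,s,ct=blob((g<60).astype(np.uint8),(150,130,210,190)); ys,xs=np.nonzero(m); r=cv2.minAreaRect(np.c_[xs,ys].astype(np.float32)); print('mat',onz(c,*r[0],.004),r)
h,sat,v=cv2.split(cv2.cvtColor(im,cv2.COLOR_BGR2HSV))
cv2.imwrite('pics/crop0.png',cv2.resize(im[120:260,250:490],None,fx=3.3,fy=3.3,interpolation=cv2.INTER_CUBIC))
E
python3 m.py
```

```text
slugA 237 [ 0.503  -0.3546  0.0426] rect [ 503.4 -355.7] [44.6 42.1] 88.3 px [436.3 198. ] zmed 0.0426
slugB 241 [ 0.455  -0.2048  0.0427] rect [ 455.1 -205.3] [43.5 43.8] 68.6 px [378.6 217.3] zmed 0.0427
yellow 236 [ 0.5777 -0.3052  0.0429] rect [ 577.9 -306.4] [44.  43.1] 46.0 px [416.1 169.5] zmed 0.0431
tin 607 [ 0.3914 -0.362   0.0687] rect [ 392.6 -362.1] [67.6 68.5] 77.3 px [443.8 241.3] zmed 0.069
wing 172 [ 0.5026 -0.0287  0.2245] rect [503.6 -29.1] [14.7 54.9] 5.2 px [308.2 189.3] zmed 0.2249
flange 574 [ 0.5009 -0.029   0.1806] rect [503.8 -28.6] [70.5 69.8] 43.6 px [308.7 192.8] zmed 0.1813
bar 381 [0.5542 0.0318 0.1955] rect [557.4  33.5] [122.5  22.3] 1.1 px [281.3 168.7] zmed 0.196
peg 67 [0.6128 0.0309 0.2329] rect [614.3  31.4] [13.8 15.1] 50.5 px [280.4 139. ] zmed 0.2388
rodgrip 113 [0.6245 0.3123 0.1391] rect [626.3 313.8] [23.9 21.8] 11.6 px [164.8 145. ] zmed 0.1422
rodfoot 134 [0.6239 0.3115 0.0233] rect [625.  313.8] [35.6 37.3] 50.0 px [179.2 155.7] zmed 0.0234
posts 281 [0.5119 0.0319 0.1907] rect [516.3  33.4] [71.1 24.2] 3.9 px [281.4 187.6] zmed 0.1959
catch 87 [ 0.5151 -0.0863  0.1581] rect [517.  -86.9] [18.4 18.1] 49.2 px [333.5 187.7] zmed 0.1633
plate 1827 [ 0.4923 -0.0336  0.0081] rect [504.8 -28.2] [132.9 188.2] 6.3 px [311.4 205. ] zmed 0.0075
traypix 1722 [0.4526 0.3593 0.0068] rect [454.  359.8] [148.6 148.1] 79.6 px [161.  221.7] zmed 0.0053
trayrim 129 [0.4995 0.3973 0.0134] rect [503.3 394.2] [ 70.6 139.8] 36.1 px [146.  203.7] zmed 0.0133
mat [0.61807001 0.31115178 0.004     ] ((181.41697692871094, 159.39056396484375), (43.307804107666016, 43.4306640625), 79.3803482055664)
```

View pics/crop0.png

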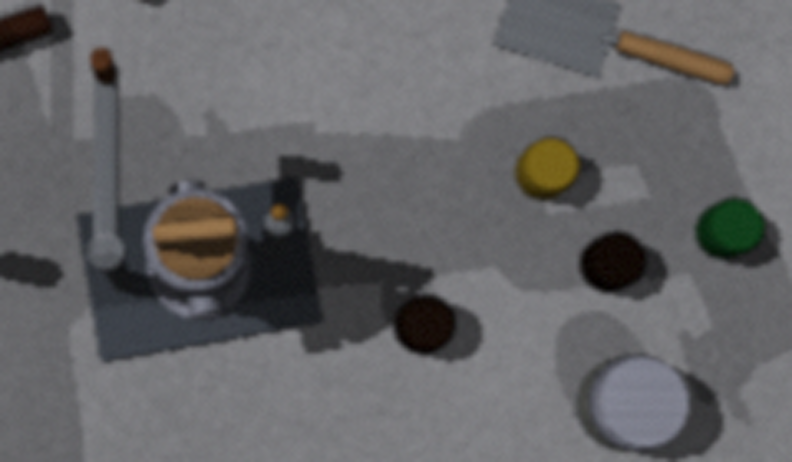

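The crop confirms the two plain dark-brown slugs, at crop pixels (425,323) and (613,260). Yellow and green are clearly different, and the wing and bar are as measured. Next I move above the stopper.

```bash
cat >> h.py <<'E'
def togo(x,y,z,yaw=None):
    "shift (mm) and twist to reach TCP world x,y,z and tool-y world yaw (rad, mod pi)"
    st=arm.read_state(); T=q2R(st['eef_rot']); d=T.T@(np.array([x,y,z])-st['position'])*1000
    a=np.arctan2(T[1,1],T[0,1]); tw=0 if yaw is None else -((yaw-a+np.pi/2)%np.pi-np.pi/2)
    print('togo tx %.1f ty %.1f tz %.1f twist %.3f'%(*d,tw),'pos',np.round(st['position'],4),'yaw %.3f'%a,'q6 %.2f'%st['joint_positions'][5],'w %.4f f %.1f'%(st['grip_width'],st['grip_force']),'F',np.round(st['contact_force'],1),'t %.1f'%st['time'])
E
python3 -m pendant '[{"tx":224,"ty":-197,"tz":-110},{"tx":224,"ty":-197,"tz":-110},{"tx":224,"ty":-197,"tz":-110},{"tx":224,"ty":-197,"tz":-110},{"tx":224,"ty":-197,"tz":-110},{"tx":224,"ty":-197,"tz":-110},{"tx":224,"ty":-197,"tz":-110}]' 1 60
python3 -m pendant '[{"tx":224,"ty":-197,"twist":-0.15},{"tx":224,"ty":-197,"twist":-0.3},{"tx":224,"ty":-197,"twist":-0.45},{"tx":224,"ty":-197,"twist":-0.6},{"tx":224,"ty":-197,"twist":-0.75},{"tx":224,"ty":-197,"twist":-0.9},{"tx":224,"ty":-197,"twist":-1.05},{"tx":224,"ty":-197,"twist":-1.2}]'
python3 - <<'E'
from h import *
togo(.5035,-.029,.3,.09)
c=cam('wrist'); im,d=arm.get_image('wrist'); cv2.imwrite('pics/w1.png',im); np.save('w1.npy',d)
t,dt=arm.get_image('top'); cv2.imwrite('pics/top1.png',t)
cv2.imwrite('pics/v1.png',np.hstack([cv2.resize(im,(400,250)),cv2.resize(t,(400,250))]))
K,Rm,e,_=c; uu,vv=np.meshgrid(np.arange(640),np.arange(400))
P=e+(np.stack([(uu-K[0,2])/K[0,0],-(vv-K[1,2])/K[1,1],-np.ones_like(d)],-1)*d[...,None])@Rm.T
m=(d>0)&(P[...,2]>.22)&(P[...,2]<.236)&(np.hypot(P[...,0]-.5035,P[...,1]+.029)<.04)
p=P[m]; print(len(p),p.mean(0), cv2.minAreaRect((p[:,:2]*1000).astype(np.float32)), np.median(p[:,2]))
m=(d>0)&(P[...,2]>.165)&(P[...,2]<.18)&(np.hypot(P[...,0]-.5035,P[...,1]+.029)<.045)
p=P[m]; print(len(p), cv2.minAreaRect((p[:,:2]*1000).astype(np.float32)))
E
```

```text
togo tx 448.1 ty -393.3 tz -68.9 twist -1.242 pos [ 0.254  -0.5704  0.2302] yaw -1.152 q6 -0.11 w 0.0855 f 0.0 F [0.1 0.5 0.4] t 0.1
0 [nan nan nan] ((0.0, 0.0), (0.0, 0.0), 0.0) nan
0 ((0.0, 0.0), (0.0, 0.0), 0.0)invalid input
invalid input
<stdin>:9: RuntimeWarning: Mean of empty slice.
  ret = um.true_divide(
  return _methods._mean(a, axis=axis, dtype=dtype,
  ret = ret.dtype.type(ret / rcount)
```

View pics/v1.png

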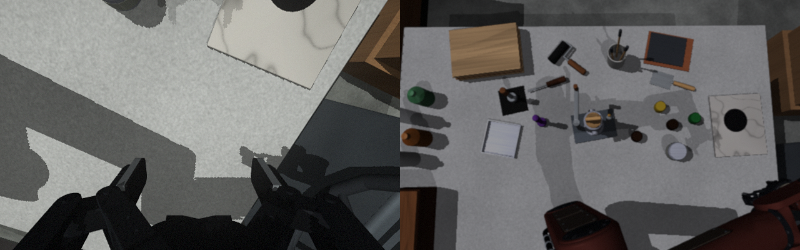

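The arm did not move: the input was refused, probably because every row needs all four keys. The wrist view shows only the slab corner and the fingers.

```bash
cat > look.py <<'E'
from h import *
import sys
def cloud(name):
    c=cam(name); im,d=arm.get_image(name); K,Rm,e,_=c; uu,vv=np.meshgrid(np.arange(640),np.arange(400))
    P=e+(np.stack([(uu-K[0,2])/K[0,0],-(vv-K[1,2])/K[1,1],-np.ones_like(d)],-1)*d[...,None])@Rm.T
    P[d<=0]=np.nan; return im,P,c
def rect(P,xy,r,z0,z1):
    m=(P[...,2]>z0)&(P[...,2]<z1)&(np.hypot(P[...,0]-xy[0],P[...,1]-xy[1])<r); p=P[m]
    if len(p)<5: print('few',len(p)); return m
    q=cv2.minAreaRect((p[:,:2]*1000).astype(np.float32)); print(len(p),'mean',p.mean(0).round(4),'rect',np.round(q[0],1),np.round(q[1],1),round(q[2],1),'zmed %.4f'%np.median(p[:,2])); return m
E
python3 -m pendant '[{"tx":224,"ty":-197,"tz":-110,"twist":0},{"tx":224,"ty":-197,"tz":-110,"twist":0},{"tx":224,"ty":-197,"tz":-110,"twist":0},{"tx":224,"ty":-197,"tz":-110,"twist":0},{"tx":224,"ty":-197,"tz":-110,"twist":0},{"tx":224,"ty":-197,"tz":-110,"twist":0},{"tx":224,"ty":-197,"tz":-110,"twist":0}]' 1 60
python3 -m pendant '[{"tx":224,"ty":-197,"tz":0,"twist":-0.15},{"tx":224,"ty":-197,"tz":0,"twist":-0.3},{"tx":224,"ty":-197,"tz":0,"twist":-0.45},{"tx":224,"ty":-197,"tz":0,"twist":-0.6},{"tx":224,"ty":-197,"tz":0,"twist":-0.75},{"tx":224,"ty":-197,"tz":0,"twist":-0.9},{"tx":224,"ty":-197,"tz":0,"twist":-1.05},{"tx":224,"ty":-197,"tz":0,"twist":-1.2}]'
python3 - <<'E'
from look import *
togo(.5035,-.029,.3,.09)
im,P,c=cloud('wrist'); cv2.imwrite('pics/w2.png',im)
t,dt=arm.get_image('top'); cv2.imwrite('pics/top2.png',t)
cv2.imwrite('pics/v2.png',np.hstack([cv2.resize(im,(400,250)),cv2.resize(t,(400,250))]))
rect(P,(.5035,-.029),.04,.217,.24); rect(P,(.5035,-.029),.045,.165,.18)
E
```

```text
time: 0.95
position: [0.3805, -0.297, 0.3438]
eef_rot: [0.001, 0.978, 0.21, 0.002]
contact_force: [0.0, -0.5, 0.9]
grip_width: 0.0853
grip_force: 0.0
time: 1.75
position: [0.5035, -0.0269, 0.3411]
eef_rot: [-0.0, 0.686, 0.727, -0.0]
contact_force: [0.2, -0.3, 0.8]
grip_width: 0.0856
grip_force: 0.0
togo tx -2.1 ty -0.1 tz 41.1 twist -0.032 pos [ 0.5035 -0.0269  0.3411] yaw 0.058 q6 -0.25 w 0.0856 f 0.0 F [ 0.2 -0.3  0.8] t 1.8
843 mean [ 0.5034 -0.0286  0.2259] rect [503.1 -30.3] [13.9 55. ] 3.6 zmed 0.2262
1037 mean [ 0.5028 -0.0218  0.176 ] rect [503.3 -30.3] [70.7 70.4] 3.8 zmed 0.1764
```

View pics/v2.png

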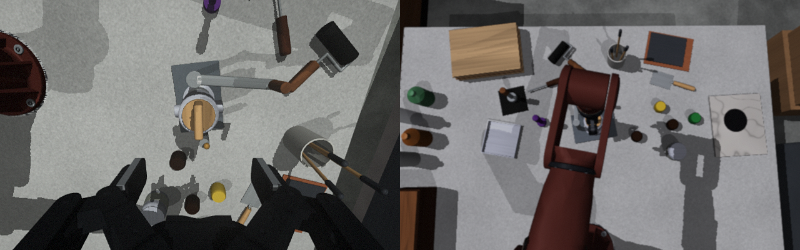

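The wrist view shows the stopper wing at half-scale (200,120), with the keeper bar clear to its right. The table part that was hidden is empty, so there are only two slugs. I descend and grip.

```bash
python3 -m pendant '[{"tx":-3,"ty":0,"tz":40,"twist":0},{"tx":-3,"ty":0,"tz":80,"twist":0},{"tx":-3,"ty":0,"tz":110,"twist":0},{"tx":-3,"ty":0,"tz":130,"twist":0},{"tx":-3,"ty":0,"tz":146,"twist":0},{"tx":-3,"ty":0,"tz":146,"twist":0}]' 1 100
python3 -m pendant '[{"tx":0,"ty":0,"tz":0,"twist":0},{"tx":0,"ty":0,"tz":0,"twist":0},{"tx":0,"ty":0,"tz":0,"twist":0},{"tx":0,"ty":0,"tz":0,"twist":0},{"tx":0,"ty":0,"tz":0,"twist":0},{"tx":0,"ty":0,"tz":0,"twist":0},{"tx":0,"ty":0,"tz":0,"twist":0},{"tx":0,"ty":0,"tz":0,"twist":0}]' -1 100
python3 -c "
from h import *
togo(.5033,-.0303,.195)"
```

```text
time: 2.45
position: [0.501, -0.0319, 0.1923]
eef_rot: [-0.003, 0.691, 0.723, -0.002]
contact_force: [0.3, -0.2, -0.5]
grip_width: 0.0854
grip_force: 0.0
time: 3.25
position: [0.5038, -0.0323, 0.1963]
eef_rot: [0.001, 0.69, 0.724, -0.0]
contact_force: [-2.1, -1.3, 5.5]
grip_width: 0.0128
grip_force: 97.8
togo tx 2.0 ty -0.4 tz 1.3 twist 0.000 pos [ 0.5038 -0.0323  0.1963] yaw 0.047 q6 -0.25 w 0.0128 f 97.8 F [-2.1 -1.3  5.5] t 3.2
```

```bash
python3 -m pendant '[{"tx":0,"ty":0,"tz":0,"twist":0.12},{"tx":0,"ty":0,"tz":0,"twist":0.24},{"tx":0,"ty":0,"tz":0,"twist":0.36},{"tx":0,"ty":0,"tz":0,"twist":0.48},{"tx":0,"ty":0,"tz":0,"twist":0.6},{"tx":0,"ty":0,"tz":0,"twist":0.72},{"tx":0,"ty":0,"tz":0,"twist":0.8},{"tx":0,"ty":0,"tz":0,"twist":0.8}]'
python3 - <<'E'
from look import *
togo(.5033,-.0303,.195)
im,P,c=cloud('wrist'); cv2.imwrite('pics/w3.png',im[100:400,120:520]); rect(P,(.503,-.03),.04,.217,.24); print(arm.read_state()['torque'])
E
```

```text
time: 4.05
position: [0.5032, -0.031, 0.1963]
eef_rot: [-0.001, 0.917, 0.398, 0.0]
contact_force: [-3.6, 1.4, 6.4]
grip_width: 0.0124
grip_force: 98.3
togo tx 0.5 ty -0.4 tz 1.3 twist 0.000 pos [ 0.5032 -0.031   0.1963] yaw -0.753 q6 0.55 w 0.0124 f 98.3 F [-3.6  1.4  6.4] t 4.0
5081 mean [ 0.5086 -0.0269  0.2274] rect [505.1 -25. ] [49.5 51.2] 10.1 zmed 0.2264
[0.22024852 0.53411799 0.006137  ]
```

View pics/w3.png

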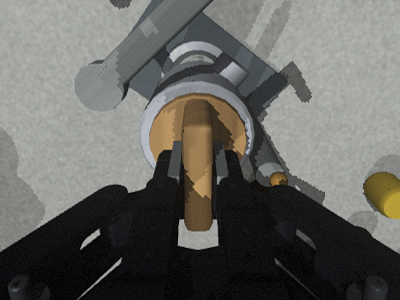

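The wing is turned 46° and still seated, aligned between the pads at crop (197,165). I pull it out.

```bash
python3 -m pendant '[{"tx":0,"ty":0,"tz":-10,"twist":0},{"tx":0,"ty":0,"tz":-30,"twist":0},{"tx":0,"ty":0,"tz":-60,"twist":0},{"tx":0,"ty":0,"tz":-95,"twist":0},{"tx":0,"ty":0,"tz":-130,"twist":0},{"tx":0,"ty":0,"tz":-130,"twist":0}]'
python3 - <<'E'
from look import *
togo(.454,.360,.32)
im,P,c=cloud('wrist'); cv2.imwrite('pics/w4.png',im[100:400,120:520])
E
```

```text
time: 4.7
position: [0.5066, -0.0324, 0.3318]
eef_rot: [0.003, 0.917, 0.398, 0.005]
contact_force: [0.7, -1.2, 0.2]
grip_width: 0.0128
grip_force: 97.2
togo tx 250.7 ty -306.5 tz 10.3 twist 0.000 pos [ 0.5066 -0.0324  0.3318] yaw -0.752 q6 0.55 w 0.0128 f 97.2 F [ 0.7 -1.2  0.2] t 4.7
```

View pics/w4.png

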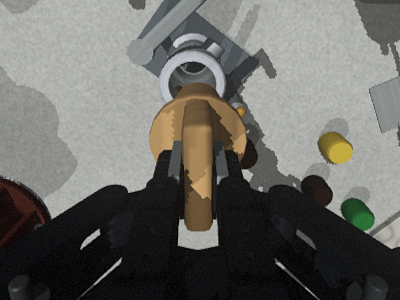

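The stopper is out, and the empty bore shows at crop (190,75). Now to the tray.

```bash
python3 -m pendant '[{"tx":251,"ty":-306,"tz":0,"twist":0},{"tx":251,"ty":-306,"tz":0,"twist":0},{"tx":251,"ty":-306,"tz":0,"twist":0},{"tx":251,"ty":-306,"tz":0,"twist":0},{"tx":251,"ty":-306,"tz":0,"twist":0},{"tx":251,"ty":-306,"tz":0,"twist":0},{"tx":251,"ty":-306,"tz":0,"twist":0},{"tx":251,"ty":-306,"tz":0,"twist":0}]' 
python3 -m pendant '[{"tx":0,"ty":0,"tz":40,"twist":0},{"tx":0,"ty":0,"tz":80,"twist":0},{"tx":0,"ty":0,"tz":120,"twist":0},{"tx":0,"ty":0,"tz":160,"twist":0},{"tx":0,"ty":0,"tz":190,"twist":0},{"tx":0,"ty":0,"tz":210,"twist":0},{"tx":0,"ty":0,"tz":225,"twist":0},{"tx":0,"ty":0,"tz":225,"twist":0}]' 
python3 -c "
from look import *
togo(.454,.360,.085)
im,P,c=cloud('wrist'); cv2.imwrite('pics/w5.png',im[60:400,60:580])"
```

```text
time: 5.55
position: [0.4497, 0.3623, 0.3226]
eef_rot: [0.0, 0.917, 0.398, -0.002]
contact_force: [1.3, -0.9, -0.5]
grip_width: 0.0128
grip_force: 97.3
time: 6.35
position: [0.4485, 0.3587, 0.0961]
eef_rot: [0.001, 0.917, 0.398, -0.004]
contact_force: [-0.9, -0.0, 0.0]
grip_width: 0.0128
grip_force: 97.4
togo tx 4.8 ty 3.2 tz 11.1 twist 0.000 pos [0.4485 0.3587 0.0961] yaw -0.752 q6 1.30 w 0.0128 f 97.4 F [-0.9 -0.   0. ] t 6.3
```

View pics/w5.png

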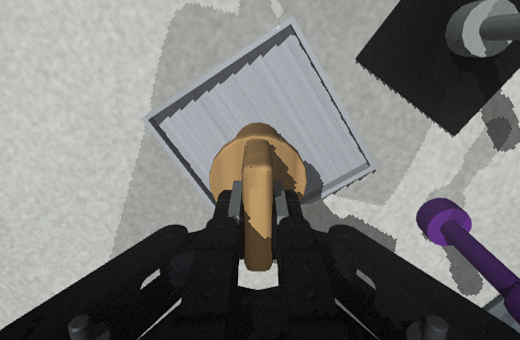

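The stopper is over the tray's near-middle, tray spanning crop (150–370, 20–200). I lower it until it touches.

```bash
python3 -m pendant '[{"tx":2,"ty":2,"tz":5,"twist":0},{"tx":2,"ty":2,"tz":8,"twist":0},{"tx":2,"ty":2,"tz":10,"twist":0},{"tx":2,"ty":2,"tz":11,"twist":0},{"tx":2,"ty":2,"tz":11,"twist":0}]' 
python3 -m pendant '[{"tx":0,"ty":0,"tz":1,"twist":0},{"tx":0,"ty":0,"tz":2,"twist":0},{"tx":0,"ty":0,"tz":2,"twist":0}]'
```

```text
time: 6.9
position: [0.4543, 0.3607, 0.0895]
eef_rot: [-0.0, 0.917, 0.398, 0.0]
contact_force: [0.4, -0.4, -0.7]
grip_width: 0.0123
grip_force: 97.4
time: 7.2
position: [0.4541, 0.3605, 0.0872]
eef_rot: [0.0, 0.917, 0.398, -0.0]
contact_force: [0.1, 0.7, -0.7]
grip_width: 0.0126
grip_force: 97.4
```

```bash
python3 -m pendant '[{"tx":0,"ty":0,"tz":1,"twist":0},{"tx":0,"ty":0,"tz":2,"twist":0},{"tx":0,"ty":0,"tz":3,"twist":0},{"tx":0,"ty":0,"tz":3,"twist":0}]'
python3 -m pendant '[{"tx":0,"ty":0,"tz":1,"twist":0},{"tx":0,"ty":0,"tz":2,"twist":0},{"tx":0,"ty":0,"tz":2,"twist":0}]'
```

```text
time: 7.6
position: [0.454, 0.3605, 0.084]
eef_rot: [0.0, 0.917, 0.398, -0.0]
contact_force: [1.3, 0.3, -0.5]
grip_width: 0.0126
grip_force: 97.4
time: 7.9
position: [0.4545, 0.3608, 0.0833]
eef_rot: [-0.0, 0.917, 0.398, 0.0]
contact_force: [-1.5, -0.9, 4.3]
grip_width: 0.0127
grip_force: 98.3
```

Contact is made. I release, rise and go above the nearer slug.

```bash
python3 -m pendant '[{"tx":0,"ty":0,"tz":0,"twist":0},{"tx":0,"ty":0,"tz":0,"twist":0},{"tx":0,"ty":0,"tz":0,"twist":0},{"tx":0,"ty":0,"tz":0,"twist":0},{"tx":0,"ty":0,"tz":-30,"twist":0},{"tx":0,"ty":0,"tz":-80,"twist":0},{"tx":0,"ty":0,"tz":-130,"twist":0},{"tx":0,"ty":0,"tz":-180,"twist":0}]' 0.1 60
python3 -m pendant '[{"tx":0,"ty":0,"tz":-65,"twist":-0.15},{"tx":0,"ty":0,"tz":-65,"twist":-0.3},{"tx":0,"ty":0,"tz":-65,"twist":-0.45},{"tx":0,"ty":0,"tz":-65,"twist":-0.6},{"tx":0,"ty":0,"tz":-65,"twist":-0.75},{"tx":0,"ty":0,"tz":-65,"twist":-0.83}]' 1
python3 -c "
from look import *
togo(.455,-.205,.33,.08)
im,P,c=cloud('wrist'); cv2.imwrite('pics/w6.png',im); rect(P,(.454,.361),.05,.1,.13)"
```

```text
time: 8.7
position: [0.4538, 0.3603, 0.2637]
eef_rot: [0.0, 0.917, 0.398, -0.0]
contact_force: [0.5, 1.1, -0.3]
grip_width: 0.0467
grip_force: 0.0
time: 9.3
position: [0.4541, 0.3605, 0.3271]
eef_rot: [-0.0, 0.677, 0.736, -0.0]
contact_force: [-0.3, 0.1, -0.7]
grip_width: 0.0851
grip_force: 0.0
togo tx -563.7 ty -45.7 tz -2.8 twist 0.002 pos [0.4541 0.3605 0.3271] yaw 0.082 q6 0.47 w 0.0851 f 0.0 F [-0.3  0.1 -0.7] t 9.3
520 mean [0.4566 0.3626 0.1122] rect [456.6 361. ] [55.9 14.3] 46.8 zmed 0.1130
```

```bash
python3 -m pendant '[{"tx":-282,"ty":-23,"tz":0,"twist":0},{"tx":-282,"ty":-23,"tz":0,"twist":0},{"tx":-282,"ty":-23,"tz":0,"twist":0},{"tx":-282,"ty":-23,"tz":0,"twist":0},{"tx":-282,"ty":-23,"tz":0,"twist":0},{"tx":-282,"ty":-23,"tz":0,"twist":0}]' 1 60
python3 -m pendant '[{"tx":-282,"ty":-23,"tz":0,"twist":0},{"tx":-282,"ty":-23,"tz":0,"twist":0},{"tx":-282,"ty":-23,"tz":40,"twist":0},{"tx":-282,"ty":-23,"tz":80,"twist":0},{"tx":-282,"ty":-23,"tz":120,"twist":0},{"tx":-282,"ty":-23,"tz":150,"twist":0},{"tx":-282,"ty":-23,"tz":150,"twist":0},{"tx":-282,"ty":-23,"tz":150,"twist":0}]' 1
python3 -c "
from look import *
togo(.455,-.205,.012,.08)
im,P,c=cloud('wrist'); cv2.imwrite('pics/w7.png',im); rect(P,(.455,-.205),.05,.035,.055)
im,P,c=cloud('top');rect(P,(.5034,-.3557),.05,.036,.055)"
```

```text
time: 9.95
position: [0.4528, 0.0749, 0.3273]
eef_rot: [0.001, 0.68, 0.733, -0.0]
contact_force: [-0.7, -0.0, 0.2]
grip_width: 0.0849
grip_force: 0.0
time: 10.75
position: [0.4477, -0.2052, 0.1707]
eef_rot: [-0.006, 0.681, 0.732, -0.002]
contact_force: [-0.5, 0.5, -0.6]
grip_width: 0.0853
grip_force: 0.0
togo tx -1.4 ty 9.0 tz 158.6 twist -0.007 pos [ 0.4477 -0.2052  0.1707] yaw 0.073 q6 -0.64 w 0.0853 f 0.0 F [-0.5  0.5 -0.6] t 10.8
1617 mean [ 0.4549 -0.2057  0.0428] rect [ 455.6 -207.2] [44.5 44.8] 3.6 zmed 0.0434
few 0
```

```bash
python3 -c "
from look import *
togo(.4553,-.2065,.012,.08)
im,P,c=cloud('wrist'); rect(P,(.455,-.205),.05,.035,.055);rect(P,(.503,-.356),.05,.035,.055)"
```

```text
togo tx -2.2 ty 3.9 tz 164.5 twist -0.004 pos [ 0.4516 -0.205   0.1765] yaw 0.076 q6 -0.64 w 0.0854 f 0.0 F [0.  0.5 0.8] t 10.8
1563 mean [ 0.455  -0.2057  0.0428] rect [ 455.5 -207.2] [44.7 45. ] 51.2 zmed 0.0434
1075 mean [ 0.502  -0.3538  0.0426] rect [ 502.5 -356.7] [45.1 42.2] 32.2 zmed 0.0435
```

```bash
python3 -m pendant '[{"tx":-2,"ty":0,"tz":40,"twist":0},{"tx":-2,"ty":0,"tz":80,"twist":0},{"tx":-2,"ty":0,"tz":120,"twist":0},{"tx":-2,"ty":0,"tz":145,"twist":0},{"tx":-2,"ty":0,"tz":160,"twist":0},{"tx":-2,"ty":0,"tz":165,"twist":0},{"tx":-2,"ty":0,"tz":165,"twist":0}]' 1 50
python3 -m pendant '[{"tx":0,"ty":0,"tz":0,"twist":0},{"tx":0,"ty":0,"tz":0,"twist":0},{"tx":0,"ty":0,"tz":0,"twist":0},{"tx":0,"ty":0,"tz":0,"twist":0},{"tx":0,"ty":0,"tz":0,"twist":0}]' -1 50
python3 -m pendant '[{"tx":0,"ty":0,"tz":-50,"twist":0},{"tx":0,"ty":0,"tz":-100,"twist":0},{"tx":0,"ty":0,"tz":-150,"twist":0},{"tx":0,"ty":0,"tz":-200,"twist":0},{"tx":0,"ty":0,"tz":-250,"twist":0},{"tx":0,"ty":0,"tz":-250,"twist":0},{"tx":0,"ty":0,"tz":-250,"twist":0}]'
python3 -c "
from look import *
togo(.5033,-.0303,.262,.09)
im,P,c=cloud('wrist'); cv2.imwrite('pics/w8.png',im[60:400,60:580]); rect(P,(.5035,-.03),.045,.168,.19)"
```

```text
time: 11.6
position: [0.4541, -0.2072, 0.0138]
eef_rot: [0.001, 0.679, 0.735, 0.0]
contact_force: [-0.9, 0.4, 1.0]
grip_width: 0.0853
grip_force: 0.0
time: 12.1
position: [0.4538, -0.208, 0.0141]
eef_rot: [0.001, 0.679, 0.734, 0.0]
contact_force: [0.5, 1.5, 6.1]
grip_width: 0.0444
grip_force: 50.8
time: 12.8
position: [0.4532, -0.2078, 0.2645]
eef_rot: [0.002, 0.679, 0.734, 0.0]
contact_force: [-0.8, -0.3, -1.6]
grip_width: 0.0441
grip_force: 51.5
togo tx 173.1 ty 63.7 tz 2.3 twist -0.012 pos [ 0.4532 -0.2078  0.2645] yaw 0.078 q6 -0.65 w 0.0441 f 51.5 F [-0.8 -0.3 -1.6] t 12.8
967 mean [ 0.5039 -0.0617  0.1752] rect [504.7 -61.6] [49.1 10.8] 2.4 zmed 0.1760
```

View pics/w8.png

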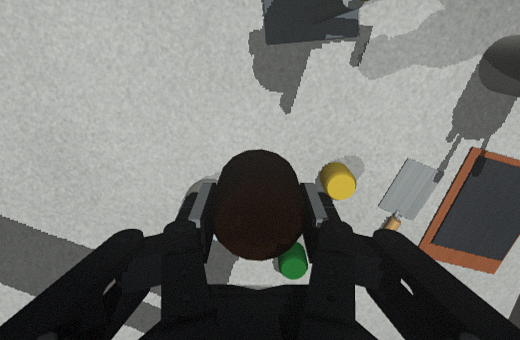

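The slug is held squarely between the pads, at crop (260,205). I measure its in-hand offset by its top circle.

```bash
cat > inhand.py <<'E'
from look import *
st=arm.read_state(); im,P,c=cloud('wrist'); T=q2R(st['eef_rot'])
L=(P-st['position'])@T   # tool coords
m=(np.hypot(L[...,0],L[...,1])<.035)&(L[...,2]<-.02)&(L[...,2]>-.045)
m=cv2.morphologyEx(m.astype(np.uint8),cv2.MORPH_OPEN,np.ones((5,5)))
hsv=cv2.cvtColor(im,cv2.COLOR_BGR2HSV); m=m&((hsv[...,1]>60)).astype(np.uint8)
p=L[m>0]; zt=np.median(p[:,2]); p=p[abs(p[:,2]-zt)<.003]
(cx,cy),r=cv2.minEnclosingCircle((p[:,:2]*1000).astype(np.float32)); print('n',len(p),'circle tool mm',cx,cy,r,'top z tool',zt*1000,'mean',p.mean(0)*1000, 'ext',p.min(0)*1000,p.max(0)*1000)
E
python3 inhand.py
```

```text
n 5618 circle tool mm 6.063919544219971 0.4604625701904297 33.46567153930664 top z tool -29.322335967382422 mean [  2.713411     0.57974543 -29.27721406] ext [-19.17680975 -33.004552   -32.2616674 ] [ 22.0911135   33.92547632 -26.32718622]
```

```bash
python3 -m pendant '[{"tx":172,"ty":63,"tz":0,"twist":0},{"tx":172,"ty":63,"tz":0,"twist":0},{"tx":172,"ty":63,"tz":0,"twist":0},{"tx":172,"ty":63,"tz":0,"twist":0},{"tx":172,"ty":63,"tz":25,"twist":0},{"tx":172,"ty":63,"tz":55,"twist":0},{"tx":172,"ty":63,"tz":55,"twist":0},{"tx":172,"ty":63,"tz":55,"twist":0}]'
python3 -c "
from look import *
togo(.5033,-.0318,.180,.09)
im,P,c=cloud('wrist'); cv2.imwrite('pics/w9.png',im[60:400,60:580]); rect(P,(.5035,-.03),.045,.168,.182);togo(.5033,-.0318,.180,.09)"
```

```text
time: 13.7
position: [0.5, -0.0306, 0.2049]
eef_rot: [-0.002, 0.679, 0.734, -0.001]
contact_force: [-0.1, 1.1, -1.1]
grip_width: 0.0445
grip_force: 51.5
togo tx -1.5 ty 3.3 tz 24.9 twist -0.012 pos [ 0.5    -0.0306  0.2049] yaw 0.078 q6 -0.28 w 0.0445 f 51.5 F [-0.1  1.1 -1.1] t 13.7
2986 mean [ 0.5029 -0.0118  0.176 ] rect [503.  -17.4] [71.5 45.3] 3.4 zmed 0.1764
togo tx -1.0 ty 1.9 tz 26.7 twist -0.012 pos [ 0.5014 -0.031   0.2067] yaw 0.078 q6 -0.28 w 0.0442 f 51.5 F [ 0.4  0.  -0.1] t 13.8
```

View pics/w9.png

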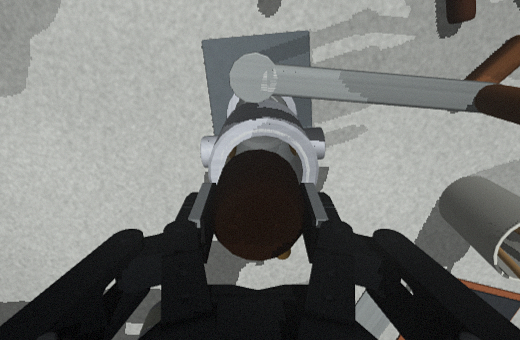

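The slug is centred over the head ring at crop (262,170). I lower it slowly.

```bash
python3 -m pendant '[{"tx":-1,"ty":1,"tz":5,"twist":0},{"tx":-1,"ty":1,"tz":10,"twist":0},{"tx":-1,"ty":1,"tz":13,"twist":0},{"tx":-1,"ty":1,"tz":16,"twist":0},{"tx":-1,"ty":1,"tz":19,"twist":0},{"tx":-1,"ty":1,"tz":22,"twist":0},{"tx":-1,"ty":1,"tz":22,"twist":0}]'
python3 -c "
from look import *
togo(.5031,-.032,.180,.09)"
```

```text
time: 14.45
position: [0.5025, -0.0317, 0.1847]
eef_rot: [-0.0, 0.679, 0.734, -0.0]
contact_force: [-0.1, 0.3, -1.1]
grip_width: 0.0445
grip_force: 51.5
togo tx -0.3 ty 0.6 tz 4.7 twist -0.012 pos [ 0.5025 -0.0317  0.1847] yaw 0.078 q6 -0.28 w 0.0445 f 51.5 F [-0.1  0.3 -1.1] t 14.4
```

```bash
python3 -m pendant '[{"tx":0,"ty":0.5,"tz":3,"twist":0},{"tx":0,"ty":0.5,"tz":6,"twist":0},{"tx":0,"ty":0.5,"tz":6,"twist":0},{"tx":0,"ty":0.5,"tz":6,"twist":0}]'
python3 -m pendant '[{"tx":0,"ty":0,"tz":0,"twist":0},{"tx":0,"ty":0,"tz":0,"twist":0},{"tx":0,"ty":0,"tz":0,"twist":0},{"tx":0,"ty":0,"tz":0,"twist":0},{"tx":0,"ty":0,"tz":-30,"twist":0},{"tx":0,"ty":0,"tz":-80,"twist":0},{"tx":0,"ty":0,"tz":-130,"twist":0},{"tx":0,"ty":0,"tz":-160,"twist":0}]' 1
python3 -m pendant '[{"tx":0,"ty":0,"tz":0,"twist":0},{"tx":0,"ty":0,"tz":0,"twist":0}]'
python3 -c "
from look import *
im,P,c=cloud('wrist'); cv2.imwrite('pics/w10.png',im[60:300,120:520]); rect(P,(.5035,-.03),.045,.165,.182);rect(P,(.503,-.0307),.018,.1,.3);
m=rect(P,(.503,-.0307),.045,.172,.182)
togo(.5031,-.032,.180,.09)"
```

```text
time: 14.85
position: [0.5033, -0.0318, 0.1792]
eef_rot: [-0.0, 0.679, 0.734, -0.0]
contact_force: [0.3, 1.0, -0.7]
grip_width: 0.0439
grip_force: 51.5
time: 15.65
position: [0.5048, -0.032, 0.3443]
eef_rot: [0.003, 0.679, 0.734, 0.002]
contact_force: [0.2, 0.2, 0.0]
grip_width: 0.0856
grip_force: 0.0
time: 15.85
position: [0.5037, -0.0319, 0.3402]
eef_rot: [0.001, 0.679, 0.734, 0.001]
contact_force: [-0.9, 0.0, 0.0]
grip_width: 0.0854
grip_force: 0.0
1830 mean [ 0.5034 -0.0296  0.1758] rect [503.4 -30.7] [71.  71.4] 17.5 zmed 0.1764
782 mean [ 0.5031 -0.0304  0.1622] rect [503.1 -31. ] [35.2 35.1] 50.0 zmed 0.1622
1688 mean [ 0.5034 -0.0292  0.1764] rect [503.7 -31. ] [71.2 71.2] 27.0 zmed 0.1765
togo tx -0.4 ty 0.4 tz 158.4 twist -0.012 pos [ 0.5029 -0.0317  0.3384] yaw 0.078 q6 -0.28 w 0.0852 f 0.0 F [-0.3  0.8 -0.4] t 15.9
```

View pics/w10.png

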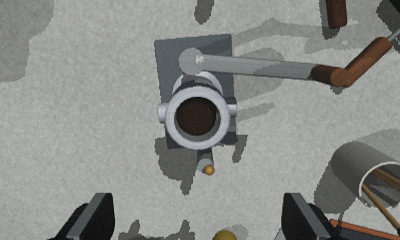

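The slug sits in the mouth, its top 15 mm below the rim, at crop (195,117). Next is the rod, so I check the clutter around it.

```bash
python3 -c "
from look import *
P=np.load('P.npy')
for r in [(.06,.09),(.09,.12),(.12,.15)]:
  d=np.hypot(P[...,0]-.625,P[...,1]-.3135); m=(d>r[0])&(d<r[1])&(P[...,2]>.03); p=P[m]; print(r,len(p), p[:,2].max() if len(p) else '', p.mean(0) if len(p) else '')
togo(.625,.3135,.33,.08)"
```

```text
(0.06, 0.09) 0  
(0.09, 0.12) 298 0.06881689637561372 [0.73436734 0.32699603 0.05096163]
(0.12, 0.15) 763 0.13694635198895733 [0.74696626 0.34617951 0.05887873]
togo tx 334.6 ty 148.6 tz 8.3 twist -0.002 pos [ 0.5029 -0.0317  0.3384] yaw 0.078 q6 -0.28 w 0.0852 f 0.0 F [-0.3  0.8 -0.4] t 15.9
```

```bash
python3 -m pendant '[{"tx":334,"ty":148,"tz":0,"twist":0},{"tx":334,"ty":148,"tz":0,"twist":0},{"tx":334,"ty":148,"tz":0,"twist":0},{"tx":334,"ty":148,"tz":0,"twist":0},{"tx":334,"ty":148,"tz":0,"twist":0},{"tx":334,"ty":148,"tz":0,"twist":0},{"tx":334,"ty":148,"tz":0,"twist":0},{"tx":334,"ty":148,"tz":0,"twist":0}]' 1 100
python3 -m pendant '[{"tx":0,"ty":0,"tz":0,"twist":0},{"tx":0,"ty":0,"tz":40,"twist":0},{"tx":0,"ty":0,"tz":80,"twist":0},{"tx":0,"ty":0,"tz":80,"twist":0},{"tx":0,"ty":0,"tz":80,"twist":0}]'
python3 -c "
from look import *
im,P,c=cloud('wrist'); cv2.imwrite('pics/w11.png',im);rect(P,(.625,.3135),.03,.135,.155);rect(P,(.625,.3135),.03,.015,.03);togo(.625,.3135,.101,.08)"
```

```text
time: 16.7
position: [0.6239, 0.317, 0.3344]
eef_rot: [-0.002, 0.678, 0.736, -0.002]
contact_force: [-0.6, -0.5, -0.2]
grip_width: 0.0855
grip_force: 0.0
time: 17.2
position: [0.6237, 0.3112, 0.2572]
eef_rot: [-0.001, 0.679, 0.734, -0.002]
contact_force: [0.5, -0.0, 0.7]
grip_width: 0.0857
grip_force: 0.0
552 mean [0.6268 0.3148 0.1428] rect [626.9 314. ] [23.2 23.6] 4.4 zmed 0.1432
422 mean [0.6264 0.3189 0.0234] rect [626.6 316.9] [37.2 30.7] 7.7 zmed 0.0236
togo tx 1.6 ty -0.1 tz 159.1 twist -0.003 pos [0.6252 0.3119 0.2601] yaw 0.077 q6 0.29 w 0.0859 f 0.0 F [-0.2 -0.9  1.2] t 17.2
```

```bash
python3 -m pendant '[{"tx":2,"ty":1,"tz":40,"twist":0},{"tx":2,"ty":1,"tz":80,"twist":0},{"tx":2,"ty":1,"tz":115,"twist":0},{"tx":2,"ty":1,"tz":140,"twist":0},{"tx":2,"ty":1,"tz":155,"twist":0},{"tx":2,"ty":1,"tz":158,"twist":0},{"tx":2,"ty":1,"tz":158,"twist":0}]' 1 100
python3 -m pendant '[{"tx":0,"ty":0,"tz":0,"twist":0},{"tx":0,"ty":0,"tz":0,"twist":0},{"tx":0,"ty":0,"tz":0,"twist":0},{"tx":0,"ty":0,"tz":0,"twist":0},{"tx":0,"ty":0,"tz":0,"twist":0},{"tx":0,"ty":0,"tz":0,"twist":0},{"tx":0,"ty":0,"tz":0,"twist":0}]' -1 100
python3 -c "
from look import *
im,P,c=cloud('wrist'); cv2.imwrite('pics/w12.png',im[60:400,60:580]);togo(.6265,.314,.101,.08)
st=arm.read_state(); print(st['eef_rot'],st['torque'])"
```

```text
time: 17.95
position: [0.6272, 0.3151, 0.1033]
eef_rot: [0.001, 0.679, 0.734, 0.001]
contact_force: [-0.8, -0.4, 0.4]
grip_width: 0.0854
grip_force: 0.0
time: 18.65
position: [0.6266, 0.3151, 0.1023]
eef_rot: [0.0, 0.679, 0.734, 0.001]
contact_force: [-0.7, 0.0, 4.4]
grip_width: 0.023
grip_force: 97.8
togo tx -1.1 ty -0.2 tz 1.3 twist -0.002 pos [0.6266 0.3151 0.1023] yaw 0.078 q6 0.29 w 0.0230 f 97.8 F [0.9 0.3 4.5] t 18.7
[4.39965400e-04 6.78990488e-01 7.34146425e-01 8.65730310e-04] [ 0.05738085 -0.10346225 -0.03417089]
```

```bash
python3 -m pendant '[{"tx":0,"ty":0,"tz":-20,"twist":0},{"tx":0,"ty":0,"tz":-60,"twist":0},{"tx":0,"ty":0,"tz":-110,"twist":0},{"tx":0,"ty":0,"tz":-160,"twist":0},{"tx":0,"ty":0,"tz":-210,"twist":0},{"tx":0,"ty":0,"tz":-225,"twist":0},{"tx":0,"ty":0,"tz":-225,"twist":0}]' 
python3 -m pendant '[{"tx":-335,"ty":-149,"tz":0,"twist":0},{"tx":-335,"ty":-149,"tz":0,"twist":0},{"tx":-335,"ty":-149,"tz":0,"twist":0},{"tx":-335,"ty":-149,"tz":0,"twist":0},{"tx":-335,"ty":-149,"tz":0,"twist":0},{"tx":-335,"ty":-149,"tz":0,"twist":0},{"tx":-335,"ty":-149,"tz":0,"twist":0},{"tx":-335,"ty":-149,"tz":0,"twist":0}]' 
python3 -m pendant '[{"tx":0,"ty":0,"tz":0,"twist":0},{"tx":0,"ty":0,"tz":20,"twist":0},{"tx":0,"ty":0,"tz":28,"twist":0},{"tx":0,"ty":0,"tz":28,"twist":0},{"tx":0,"ty":0,"tz":28,"twist":0}]' 
python3 -c "
from look import *
im,P,c=cloud('wrist'); cv2.imwrite('pics/w13.png',im[60:400,60:580]);togo(.5033,-.0298,.26,.09);rect(P,(.5035,-.03),.045,.168,.182)
i2=arm.get_image('side')[0]; cv2.imwrite('pics/s13.png',i2)
st=arm.read_state(); print(st['eef_rot'])"
```

```text
time: 19.4
position: [0.6268, 0.3153, 0.3295]
eef_rot: [0.001, 0.679, 0.734, 0.002]
contact_force: [0.2, 0.7, -2.4]
grip_width: 0.0229
grip_force: 98.5
time: 20.2
position: [0.4994, -0.0341, 0.321]
eef_rot: [-0.003, 0.68, 0.733, -0.003]
contact_force: [0.7, 1.3, -1.6]
grip_width: 0.0228
grip_force: 98.8
time: 20.7
position: [0.503, -0.0299, 0.297]
eef_rot: [-0.001, 0.679, 0.735, -0.001]
contact_force: [0.1, -1.0, -1.6]
grip_width: 0.0231
grip_force: 98.8
togo tx 0.3 ty -0.1 tz 38.0 twist -0.011 pos [ 0.5035 -0.0301  0.298 ] yaw 0.079 q6 -0.28 w 0.0228 f 98.8 F [-0.3  0.3 -1.7] t 20.8
1735 mean [ 0.5028 -0.0198  0.1762] rect [503.5 -28.3] [70.9 66.4] 3.5 zmed 0.1765
[1.81375172e-04 6.78630962e-01 7.34479375e-01 1.79382493e-04]
```

View pics/w13.png

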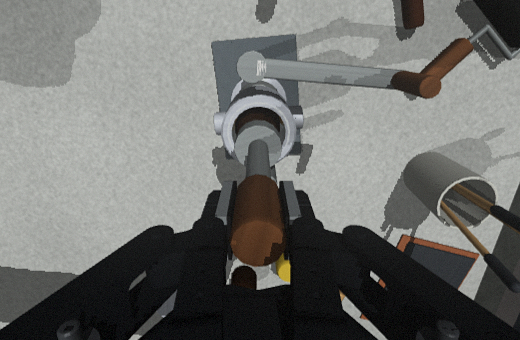

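The rod hangs upright with its foot over the bore at crop (258,148). I push down.

```bash
python3 -m pendant '[{"tx":0,"ty":0,"tz":10,"twist":0},{"tx":0,"ty":0,"tz":20,"twist":0},{"tx":0,"ty":0,"tz":30,"twist":0},{"tx":0,"ty":0,"tz":38,"twist":0},{"tx":0,"ty":0,"tz":44,"twist":0},{"tx":0,"ty":0,"tz":48,"twist":0}]' 
python3 -m pendant '[{"tx":0,"ty":0,"tz":4,"twist":0},{"tx":0,"ty":0,"tz":8,"twist":0},{"tx":0,"ty":0,"tz":12,"twist":0},{"tx":0,"ty":0,"tz":16,"twist":0},{"tx":0,"ty":0,"tz":20,"twist":0}]' 
python3 -m pendant '[{"tx":0,"ty":0,"tz":5,"twist":0},{"tx":0,"ty":0,"tz":10,"twist":0},{"tx":0,"ty":0,"tz":15,"twist":0},{"tx":0,"ty":0,"tz":20,"twist":0},{"tx":0,"ty":0,"tz":25,"twist":0},{"tx":0,"ty":0,"tz":30,"twist":0}]' 
python3 -m pendant '[{"tx":0,"ty":0,"tz":5,"twist":0},{"tx":0,"ty":0,"tz":9,"twist":0},{"tx":0,"ty":0,"tz":9,"twist":0}]'
```

```text
time: 21.4
position: [0.5042, -0.031, 0.2515]
eef_rot: [0.001, 0.679, 0.734, 0.001]
contact_force: [-1.3, -0.8, 5.3]
grip_width: 0.0229
grip_force: 99.7
time: 21.9
position: [0.5042, -0.0309, 0.2318]
eef_rot: [0.001, 0.679, 0.734, 0.001]
contact_force: [0.1, 0.3, 5.0]
grip_width: 0.0227
grip_force: 99.6
time: 22.5
position: [0.5029, -0.0307, 0.1992]
eef_rot: [-0.001, 0.679, 0.734, -0.0]
contact_force: [-0.3, 0.2, -2.1]
grip_width: 0.0232
grip_force: 99.4
time: 22.8
position: [0.5028, -0.0307, 0.1904]
eef_rot: [-0.001, 0.679, 0.734, -0.0]
contact_force: [0.9, -0.1, -2.6]
grip_width: 0.0233
grip_force: 99.4
```

The force shows the slug fell free. I withdraw and stand the rod on the mat.

```bash
python3 -m pendant '[{"tx":0,"ty":0,"tz":-30,"twist":0},{"tx":0,"ty":0,"tz":-70,"twist":0},{"tx":0,"ty":0,"tz":-110,"twist":0},{"tx":0,"ty":0,"tz":-135,"twist":0},{"tx":0,"ty":0,"tz":-135,"twist":0}]' 
python3 -m pendant '[{"tx":335,"ty":149,"tz":0,"twist":0},{"tx":335,"ty":149,"tz":0,"twist":0},{"tx":335,"ty":149,"tz":0,"twist":0},{"tx":335,"ty":149,"tz":0,"twist":0},{"tx":335,"ty":149,"tz":0,"twist":0},{"tx":335,"ty":149,"tz":0,"twist":0},{"tx":335,"ty":149,"tz":0,"twist":0},{"tx":335,"ty":149,"tz":0,"twist":0}]' 
python3 -m pendant '[{"tx":0,"ty":0,"tz":0,"twist":0},{"tx":0,"ty":0,"tz":40,"twist":0},{"tx":0,"ty":0,"tz":80,"twist":0},{"tx":0,"ty":0,"tz":120,"twist":0},{"tx":0,"ty":0,"tz":160,"twist":0},{"tx":0,"ty":0,"tz":190,"twist":0},{"tx":0,"ty":0,"tz":210,"twist":0},{"tx":0,"ty":0,"tz":218,"twist":0}]'
python3 -m pendant '[{"tx":0,"ty":0,"tz":0,"twist":0},{"tx":0,"ty":0,"tz":2,"twist":0},{"tx":0,"ty":0,"tz":4,"twist":0},{"tx":0,"ty":0,"tz":5,"twist":0},{"tx":0,"ty":0,"tz":6,"twist":0},{"tx":0,"ty":0,"tz":6,"twist":0}]'
```

```text
time: 23.3
position: [0.5063, -0.0313, 0.3322]
eef_rot: [0.005, 0.679, 0.734, 0.003]
contact_force: [0.3, 0.7, -2.6]
grip_width: 0.0228
grip_force: 99.5
time: 24.1
position: [0.6251, 0.3195, 0.3221]
eef_rot: [-0.002, 0.678, 0.735, -0.001]
contact_force: [-1.3, -0.8, -3.1]
grip_width: 0.0225
grip_force: 99.5
time: 24.9
position: [0.6224, 0.3121, 0.103]
eef_rot: [-0.002, 0.679, 0.734, -0.004]
contact_force: [-0.2, -0.0, -2.5]
grip_width: 0.023
grip_force: 99.5
time: 25.5
position: [0.6259, 0.3149, 0.1027]
eef_rot: [0.0, 0.679, 0.734, 0.0]
contact_force: [-0.2, 0.5, -2.0]
grip_width: 0.0229
grip_force: 99.5
```

```bash
python3 -m pendant '[{"tx":0,"ty":0,"tz":1,"twist":0},{"tx":0,"ty":0,"tz":2,"twist":0},{"tx":0,"ty":0,"tz":2,"twist":0},{"tx":0,"ty":0,"tz":2,"twist":0}]'
python3 -m pendant '[{"tx":0,"ty":0,"tz":1,"twist":0},{"tx":0,"ty":0,"tz":1,"twist":0}]'
```

```text
time: 25.9
position: [0.6262, 0.3151, 0.1023]
eef_rot: [0.0, 0.679, 0.734, 0.0]
contact_force: [-1.5, -1.4, 6.2]
grip_width: 0.0228
grip_force: 100.5
time: 26.1
position: [0.6263, 0.3151, 0.1023]
eef_rot: [0.0, 0.679, 0.734, 0.0]
contact_force: [-3.4, -0.7, 8.6]
grip_width: 0.0231
grip_force: 100.9
```

```bash
python3 -m pendant '[{"tx":0,"ty":0,"tz":-1,"twist":0},{"tx":0,"ty":0,"tz":-1,"twist":0},{"tx":0,"ty":0,"tz":-1,"twist":0},{"tx":0,"ty":0,"tz":-1,"twist":0},{"tx":0,"ty":0,"tz":-40,"twist":0},{"tx":0,"ty":0,"tz":-90,"twist":0},{"tx":0,"ty":0,"tz":-140,"twist":0},{"tx":0,"ty":0,"tz":-190,"twist":0}]' 0.6 50
python3 -m pendant '[{"tx":0,"ty":0,"tz":-40,"twist":0},{"tx":0,"ty":0,"tz":-40,"twist":0},{"tx":0,"ty":0,"tz":-40,"twist":0}]' 1
python3 -c "
from look import *
im,P,c=cloud('wrist'); rect(P,(.6265,.314),.03,.135,.155);rect(P,(.6265,.314),.03,.015,.03)
im,P,c=cloud('top'); rect(P,(.5034,-.3557),.05,.036,.055); cv2.imwrite('pics/top14.png',im)
togo(.5034,-.356,.33)"
```

```text
time: 26.9
position: [0.6255, 0.3147, 0.2907]
eef_rot: [-0.0, 0.679, 0.734, -0.0]
contact_force: [1.3, 0.2, -0.1]
grip_width: 0.0682
grip_force: 0.0
time: 27.2
position: [0.6265, 0.3151, 0.3313]
eef_rot: [0.001, 0.679, 0.734, 0.002]
contact_force: [-0.2, 0.5, -0.5]
grip_width: 0.0854
grip_force: 0.0
349 mean [0.6271 0.3144 0.1429] rect [626.9 313.8] [23.5 24. ] 4.4 zmed 0.1432
289 mean [0.6265 0.3192 0.0236] rect [626.5 317. ] [37.7 30.5] 6.9 zmed 0.0237
236 mean [ 0.5031 -0.3546  0.0426] rect [ 503.4 -355.4] [44.7 40.7] 32.8 zmed 0.0431
togo tx -658.9 ty -173.4 tz -1.8 twist 0.000 pos [0.6249 0.3144 0.3268] yaw 0.078 q6 0.29 w 0.0853 f 0.0 F [-0.3  0.  -0.5] t 27.3
```

```bash
python3 -m pendant '[{"tx":-330,"ty":-87,"tz":0,"twist":0},{"tx":-330,"ty":-87,"tz":0,"twist":0},{"tx":-330,"ty":-87,"tz":0,"twist":0},{"tx":-330,"ty":-87,"tz":0,"twist":0},{"tx":-330,"ty":-87,"tz":0,"twist":0},{"tx":-330,"ty":-87,"tz":0,"twist":0},{"tx":-330,"ty":-87,"tz":0,"twist":0},{"tx":-330,"ty":-87,"tz":0,"twist":0}]' 
python3 -m pendant '[{"tx":-330,"ty":-87,"tz":0,"twist":0},{"tx":-330,"ty":-87,"tz":0,"twist":0},{"tx":-330,"ty":-87,"tz":0,"twist":0},{"tx":-330,"ty":-87,"tz":0,"twist":0},{"tx":-330,"ty":-87,"tz":40,"twist":0},{"tx":-330,"ty":-87,"tz":80,"twist":0},{"tx":-330,"ty":-87,"tz":120,"twist":0},{"tx":-330,"ty":-87,"tz":150,"twist":0}]' 
python3 -m pendant '[{"tx":0,"ty":0,"tz":0,"twist":0},{"tx":0,"ty":0,"tz":0,"twist":0},{"tx":0,"ty":0,"tz":0,"twist":0}]' 
python3 -c "
from look import *
im,P,c=cloud('wrist'); rect(P,(.503,-.356),.05,.036,.055);cv2.imwrite('pics/w15.png',im[60:400,60:580])
togo(.5034,-.356,.012)"
```

```text
time: 28.1
position: [0.5627, -0.0255, 0.3262]
eef_rot: [-0.002, 0.681, 0.732, -0.002]
contact_force: [0.5, -0.6, 0.0]
grip_width: 0.0852
grip_force: 0.0
time: 28.9
position: [0.5048, -0.3515, 0.1963]
eef_rot: [0.0, 0.68, 0.734, 0.0]
contact_force: [0.3, 0.2, 0.4]
grip_width: 0.0854
grip_force: 0.0
time: 29.2
position: [0.5066, -0.3493, 0.2002]
eef_rot: [0.001, 0.679, 0.735, 0.0]
contact_force: [0.6, -0.6, 0.4]
grip_width: 0.0856
grip_force: 0.0
1323 mean [ 0.5029 -0.3565  0.0429] rect [ 502.8 -358.2] [45.2 44.5] 18.9 zmed 0.0435
togo tx -5.5 ty -4.7 tz 189.2 twist 0.000 pos [ 0.507  -0.3496  0.2012] yaw 0.080 q6 -0.80 w 0.0852 f 0.0 F [ 0.7 -0.1  0.5] t 29.2
```

View pics/w15.png

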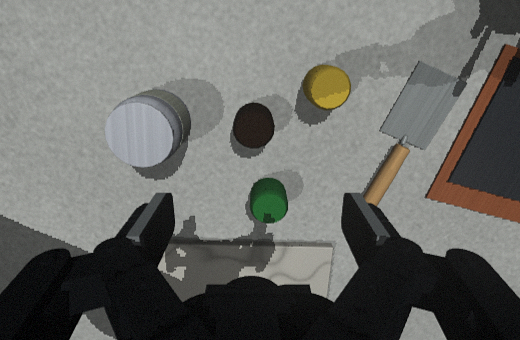

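The wrist view shows the dark slug at crop (254,125), the tin at (145,130), the yellow at (327,87) and the green at (268,200). I descend with the gripper less open to clear the tin.

```bash
python3 -m pendant '[{"tx":-8,"ty":-5,"tz":40,"twist":0},{"tx":-8,"ty":-5,"tz":80,"twist":0},{"tx":-8,"ty":-5,"tz":100,"twist":0},{"tx":-8,"ty":-5,"tz":100,"twist":0},{"tx":-8,"ty":-5,"tz":100,"twist":0}]' 0.65 50
python3 -c "
from look import *
im,P,c=cloud('wrist'); rect(P,(.503,-.357),.04,.036,.055)
togo(.503,-.3577,.012)"
```

```text
time: 29.75
position: [0.5024, -0.3585, 0.1008]
eef_rot: [0.002, 0.679, 0.735, 0.0]
contact_force: [1.2, -0.2, 0.3]
grip_width: 0.0706
grip_force: 0.0
2703 mean [ 0.5028 -0.3556  0.0429] rect [ 503.2 -358. ] [45.1 45.4] 42.0 zmed 0.0434
togo tx 1.8 ty -0.1 tz 89.7 twist 0.000 pos [ 0.5029 -0.3592  0.1017] yaw 0.079 q6 -0.81 w 0.0703 f 0.0 F [0.6 0.7 0.7] t 29.8
```

```bash
python3 -m pendant '[{"tx":1,"ty":0,"tz":40,"twist":0},{"tx":1,"ty":0,"tz":70,"twist":0},{"tx":1,"ty":0,"tz":85,"twist":0},{"tx":1,"ty":0,"tz":88,"twist":0},{"tx":1,"ty":0,"tz":88,"twist":0}]' 0.65 50
python3 -m pendant '[{"tx":0,"ty":0,"tz":0,"twist":0},{"tx":0,"ty":0,"tz":0,"twist":0},{"tx":0,"ty":0,"tz":0,"twist":0},{"tx":0,"ty":0,"tz":0,"twist":0},{"tx":0,"ty":0,"tz":0,"twist":0}]' -1 50
python3 -m pendant '[{"tx":0,"ty":0,"tz":-50,"twist":0},{"tx":0,"ty":0,"tz":-100,"twist":0},{"tx":0,"ty":0,"tz":-150,"twist":0},{"tx":0,"ty":0,"tz":-200,"twist":0},{"tx":0,"ty":0,"tz":-250,"twist":0},{"tx":0,"ty":0,"tz":-250,"twist":0},{"tx":0,"ty":0,"tz":-250,"twist":0}]'
python3 -c "
from look import *
togo(.5033,-.032,.262,.08)"; python3 inhand.py
```

```text
time: 30.3
position: [0.5016, -0.358, 0.0118]
eef_rot: [0.001, 0.679, 0.734, 0.0]
contact_force: [-0.7, -0.3, 0.7]
grip_width: 0.0703
grip_force: 0.0
time: 30.8
position: [0.5023, -0.3588, 0.013]
eef_rot: [0.002, 0.679, 0.734, 0.0]
contact_force: [-0.9, 0.6, 6.4]
grip_width: 0.0447
grip_force: 51.5
time: 31.5
position: [0.5014, -0.3579, 0.2631]
eef_rot: [0.002, 0.679, 0.734, 0.0]
contact_force: [-1.0, 1.0, -1.8]
grip_width: 0.0444
grip_force: 51.5
togo tx 324.8 ty 27.3 tz 0.1 twist -0.002 pos [ 0.5014 -0.3579  0.2631] yaw 0.078 q6 -0.81 w 0.0444 f 51.5 F [-1.   1.  -1.8] t 31.5
n 5660 circle tool mm 1.7208973169326782 -3.859076976776123 29.063356399536133 top z tool -30.444397590619865 mean [  2.69243797   0.46219736 -30.41743198] ext [-19.61374806 -32.60725006 -33.39875328] [ 22.33855873  24.05399312 -27.44708317]
```

```bash
python3 -m pendant '[{"tx":325,"ty":26,"tz":0,"twist":0},{"tx":325,"ty":26,"tz":0,"twist":0},{"tx":325,"ty":26,"tz":0,"twist":0},{"tx":325,"ty":26,"tz":0,"twist":0},{"tx":325,"ty":26,"tz":0,"twist":0},{"tx":325,"ty":26,"tz":0,"twist":0},{"tx":325,"ty":26,"tz":0,"twist":0},{"tx":325,"ty":26,"tz":25,"twist":0}]'
python3 -m pendant '[{"tx":0,"ty":0,"tz":15,"twist":0},{"tx":0,"ty":0,"tz":28,"twist":0},{"tx":0,"ty":0,"tz":28,"twist":0},{"tx":0,"ty":0,"tz":28,"twist":0},{"tx":0,"ty":0,"tz":28,"twist":0}]'
python3 -c "
from look import *
togo(.5033,-.0319,.180,.09)
im,P,c=cloud('wrist'); cv2.imwrite('pics/w16.png',im[60:400,60:580]); rect(P,(.5035,-.03),.045,.168,.182);togo(.5033,-.0319,.180,.09)"
```

```text
time: 32.35
position: [0.5018, -0.0277, 0.2359]
eef_rot: [0.001, 0.677, 0.736, 0.001]
contact_force: [0.7, -0.7, -0.1]
grip_width: 0.0445
grip_force: 51.5
time: 32.85
position: [0.5018, -0.0318, 0.2081]
eef_rot: [0.001, 0.679, 0.734, 0.0]
contact_force: [0.4, 0.9, -1.0]
grip_width: 0.0445
grip_force: 51.5
togo tx -0.2 ty 1.4 tz 28.1 twist -0.013 pos [ 0.5018 -0.0318  0.2081] yaw 0.077 q6 -0.28 w 0.0445 f 51.5 F [ 0.4  0.9 -1. ] t 32.9
3040 mean [ 0.5027 -0.0131  0.176 ] rect [503.  -18.6] [70.9 47.8] 3.4 zmed 0.1764
togo tx -0.2 ty 1.3 tz 28.4 twist -0.013 pos [ 0.502  -0.0318  0.2084] yaw 0.077 q6 -0.28 w 0.0448 f 51.5 F [ 0.8 -0.5 -0.4] t 32.9
```

```bash
python3 -m pendant '[{"tx":0,"ty":1,"tz":6,"twist":0},{"tx":0,"ty":1,"tz":12,"twist":0},{"tx":0,"ty":1,"tz":16,"twist":0},{"tx":0,"ty":1,"tz":20,"twist":0},{"tx":0,"ty":1,"tz":24,"twist":0},{"tx":0,"ty":1,"tz":28,"twist":0},{"tx":0,"ty":1,"tz":28,"twist":0},{"tx":0,"ty":1,"tz":28,"twist":0}]'
python3 -c "
from look import *
togo(.5033,-.0319,.180,.09)"
```

```text
time: 33.7
position: [0.5021, -0.031, 0.1793]
eef_rot: [-0.0, 0.679, 0.734, -0.0]
contact_force: [-0.0, -0.1, -0.3]
grip_width: 0.0444
grip_force: 51.5
togo tx -1.0 ty 1.1 tz -0.7 twist -0.012 pos [ 0.5021 -0.031   0.1793] yaw 0.078 q6 -0.28 w 0.0444 f 51.5 F [-0.  -0.1 -0.3] t 33.7
```

```bash
python3 -m pendant '[{"tx":-1,"ty":1,"tz":0,"twist":0},{"tx":-1,"ty":1,"tz":0,"twist":0}]'
python3 -m pendant '[{"tx":0,"ty":0,"tz":0,"twist":0},{"tx":0,"ty":0,"tz":0,"twist":0},{"tx":0,"ty":0,"tz":0,"twist":0},{"tx":0,"ty":0,"tz":0,"twist":0},{"tx":0,"ty":0,"tz":-30,"twist":0},{"tx":0,"ty":0,"tz":-80,"twist":0},{"tx":0,"ty":0,"tz":-130,"twist":0},{"tx":0,"ty":0,"tz":-152,"twist":0}]' 1
python3 -m pendant '[{"tx":0,"ty":0,"tz":0,"twist":0},{"tx":0,"ty":0,"tz":0,"twist":0},{"tx":0,"ty":0,"tz":0,"twist":0}]'
python3 -c "
from look import *
im,P,c=cloud('wrist'); cv2.imwrite('pics/w17.png',im[60:300,120:520]); rect(P,(.503,-.0307),.018,.01,.3);
togo(.6265,.3150,.33,.08)"
```

```text
time: 33.9
position: [0.5036, -0.0321, 0.1798]
eef_rot: [0.0, 0.679, 0.734, 0.0]
contact_force: [-0.1, 0.0, -0.6]
grip_width: 0.0448
grip_force: 51.5
time: 34.7
position: [0.5054, -0.0324, 0.3375]
eef_rot: [0.004, 0.679, 0.734, 0.002]
contact_force: [-0.3, 0.5, 0.7]
grip_width: 0.0854
grip_force: 0.0
time: 35.0
position: [0.5021, -0.0317, 0.329]
eef_rot: [-0.002, 0.679, 0.734, -0.001]
contact_force: [-0.6, 0.4, -0.1]
grip_width: 0.0855
grip_force: 0.0
836 mean [ 0.503  -0.0303  0.1623] rect [503.2 -30.5] [35.1 34.9] 3.2 zmed 0.1623
togo tx 336.0 ty 151.1 tz -1.5 twist -0.002 pos [ 0.502  -0.0317  0.3288] yaw 0.078 q6 -0.28 w 0.0856 f 0.0 F [ 0.3 -0.3 -0.3] t 35.0
```

Slug 2 is in the jaws with its top at 0.162. Now I fetch the rod.

```bash
python3 -m pendant '[{"tx":336,"ty":150,"tz":0,"twist":0},{"tx":336,"ty":150,"tz":0,"twist":0},{"tx":336,"ty":150,"tz":0,"twist":0},{"tx":336,"ty":150,"tz":0,"twist":0},{"tx":336,"ty":150,"tz":0,"twist":0},{"tx":336,"ty":150,"tz":0,"twist":0},{"tx":336,"ty":150,"tz":0,"twist":0},{"tx":336,"ty":150,"tz":0,"twist":0}]' 1 100
python3 -m pendant '[{"tx":0,"ty":0,"tz":0,"twist":0},{"tx":0,"ty":0,"tz":40,"twist":0},{"tx":0,"ty":0,"tz":70,"twist":0},{"tx":0,"ty":0,"tz":70,"twist":0},{"tx":0,"ty":0,"tz":70,"twist":0},{"tx":0,"ty":0,"tz":70,"twist":0}]'
python3 -c "
from look import *
im,P,c=cloud('wrist'); rect(P,(.6265,.314),.03,.135,.155);togo(.6267,.3145,.102,.08)"
```

```text
time: 35.85
position: [0.6259, 0.3189, 0.3274]
eef_rot: [-0.002, 0.678, 0.735, -0.002]
contact_force: [0.4, -0.6, 0.5]
grip_width: 0.0855
grip_force: 0.0
time: 36.45
position: [0.6276, 0.3144, 0.2637]
eef_rot: [0.001, 0.679, 0.734, 0.001]
contact_force: [-0.4, -0.6, 0.7]
grip_width: 0.0857
grip_force: 0.0
520 mean [0.6272 0.3149 0.1429] rect [627.4 313.9] [23.9 23.7] 3.8 zmed 0.1432
togo tx -0.2 ty -1.9 tz 162.4 twist -0.003 pos [0.6279 0.3146 0.2644] yaw 0.077 q6 0.29 w 0.0852 f 0.0 F [0.4 0.6 1. ] t 36.5
```

```bash
python3 -m pendant '[{"tx":0,"ty":-1,"tz":40,"twist":0},{"tx":0,"ty":-1,"tz":80,"twist":0},{"tx":0,"ty":-1,"tz":115,"twist":0},{"tx":0,"ty":-1,"tz":140,"twist":0},{"tx":0,"ty":-1,"tz":155,"twist":0},{"tx":0,"ty":-1,"tz":161,"twist":0},{"tx":0,"ty":-1,"tz":161,"twist":0}]' 1 100
python3 -m pendant '[{"tx":0,"ty":0,"tz":0,"twist":0},{"tx":0,"ty":0,"tz":0,"twist":0},{"tx":0,"ty":0,"tz":0,"twist":0},{"tx":0,"ty":0,"tz":0,"twist":0},{"tx":0,"ty":0,"tz":0,"twist":0},{"tx":0,"ty":0,"tz":0,"twist":0},{"tx":0,"ty":0,"tz":0,"twist":0}]' -1 100
python3 -m pendant '[{"tx":0,"ty":0,"tz":-20,"twist":0},{"tx":0,"ty":0,"tz":-60,"twist":0},{"tx":0,"ty":0,"tz":-110,"twist":0},{"tx":0,"ty":0,"tz":-160,"twist":0},{"tx":0,"ty":0,"tz":-210,"twist":0},{"tx":0,"ty":0,"tz":-225,"twist":0},{"tx":0,"ty":0,"tz":-225,"twist":0}]' 
python3 -m pendant '[{"tx":-335,"ty":-149,"tz":0,"twist":0},{"tx":-335,"ty":-149,"tz":0,"twist":0},{"tx":-335,"ty":-149,"tz":0,"twist":0},{"tx":-335,"ty":-149,"tz":0,"twist":0},{"tx":-335,"ty":-149,"tz":0,"twist":0},{"tx":-335,"ty":-149,"tz":0,"twist":0},{"tx":-335,"ty":-149,"tz":0,"twist":0},{"tx":-335,"ty":-149,"tz":0,"twist":0}]' 
python3 -m pendant '[{"tx":0,"ty":0,"tz":0,"twist":0},{"tx":0,"ty":0,"tz":20,"twist":0},{"tx":0,"ty":0,"tz":28,"twist":0},{"tx":0,"ty":0,"tz":28,"twist":0},{"tx":0,"ty":0,"tz":28,"twist":0}]' 
python3 -c "
from look import *
togo(.5034,-.0304,.26,.08)"
```

```text
time: 37.2
position: [0.6263, 0.3148, 0.1012]
eef_rot: [0.0, 0.679, 0.734, 0.001]
contact_force: [-0.4, 0.2, -0.1]
grip_width: 0.0856
grip_force: 0.0
time: 37.9
position: [0.6266, 0.3149, 0.1016]
eef_rot: [0.001, 0.679, 0.734, 0.001]
contact_force: [1.2, -0.0, 4.2]
grip_width: 0.0228
grip_force: 97.8
time: 38.6
position: [0.6267, 0.3151, 0.3287]
eef_rot: [0.001, 0.679, 0.734, 0.003]
contact_force: [-0.0, -0.3, -3.3]
grip_width: 0.0231
grip_force: 98.4
time: 39.4
position: [0.4992, -0.0343, 0.3202]
eef_rot: [-0.003, 0.68, 0.733, -0.003]
contact_force: [-0.2, 0.9, -1.3]
grip_width: 0.0229
grip_force: 98.7
time: 39.9
position: [0.5028, -0.0301, 0.2961]
eef_rot: [-0.001, 0.679, 0.735, -0.001]
contact_force: [-0.2, -0.5, -2.2]
grip_width: 0.0227
grip_force: 98.6
togo tx -0.4 ty 0.7 tz 36.1 twist -0.001 pos [ 0.5028 -0.0301  0.2961] yaw 0.079 q6 -0.28 w 0.0227 f 98.6 F [-0.2 -0.5 -2.2] t 39.9
```

```bash
python3 -m pendant '[{"tx":0,"ty":0,"tz":10,"twist":0},{"tx":0,"ty":0,"tz":20,"twist":0},{"tx":0,"ty":0,"tz":30,"twist":0},{"tx":0,"ty":0,"tz":38,"twist":0},{"tx":0,"ty":0,"tz":44,"twist":0},{"tx":0,"ty":0,"tz":48,"twist":0}]' 
python3 -m pendant '[{"tx":0,"ty":0,"tz":4,"twist":0},{"tx":0,"ty":0,"tz":8,"twist":0},{"tx":0,"ty":0,"tz":12,"twist":0},{"tx":0,"ty":0,"tz":16,"twist":0},{"tx":0,"ty":0,"tz":20,"twist":0}]' 
python3 -m pendant '[{"tx":0,"ty":0,"tz":5,"twist":0},{"tx":0,"ty":0,"tz":10,"twist":0},{"tx":0,"ty":0,"tz":15,"twist":0},{"tx":0,"ty":0,"tz":20,"twist":0},{"tx":0,"ty":0,"tz":25,"twist":0},{"tx":0,"ty":0,"tz":29,"twist":0},{"tx":0,"ty":0,"tz":29,"twist":0}]' 
python3 -m pendant '[{"tx":0,"ty":0,"tz":2,"twist":0},{"tx":0,"ty":0,"tz":4,"twist":0},{"tx":0,"ty":0,"tz":4,"twist":0}]'
```

```text
time: 40.5
position: [0.5036, -0.0309, 0.2508]
eef_rot: [0.0, 0.679, 0.734, 0.0]
contact_force: [-1.9, 1.6, 5.9]
grip_width: 0.023
grip_force: 99.7
time: 41.0
position: [0.5036, -0.0309, 0.2313]
eef_rot: [0.0, 0.679, 0.734, 0.0]
contact_force: [-3.1, 1.4, 6.8]
grip_width: 0.0229
grip_force: 99.7
time: 41.7
position: [0.5024, -0.0309, 0.1992]
eef_rot: [-0.001, 0.679, 0.734, -0.001]
contact_force: [0.1, -0.6, -2.7]
grip_width: 0.0233
grip_force: 98.9
time: 42.0
position: [0.5031, -0.031, 0.1962]
eef_rot: [-0.0, 0.679, 0.734, -0.0]
contact_force: [0.7, -0.7, -1.8]
grip_width: 0.0235
grip_force: 98.9
```

```bash
python3 -m pendant '[{"tx":0,"ty":0,"tz":1,"twist":0},{"tx":0,"ty":0,"tz":2,"twist":0},{"tx":0,"ty":0,"tz":2,"twist":0}]'
python3 -m pendant '[{"tx":0,"ty":0,"tz":0.5,"twist":0},{"tx":0,"ty":0,"tz":1,"twist":0},{"tx":0,"ty":0,"tz":1,"twist":0}]'
```

```text
time: 42.3
position: [0.5031, -0.031, 0.1943]
eef_rot: [-0.0, 0.679, 0.734, -0.0]
contact_force: [0.3, 0.3, -2.6]
grip_width: 0.0228
grip_force: 98.9
time: 42.6
position: [0.5032, -0.031, 0.1935]
eef_rot: [0.0, 0.679, 0.734, 0.0]
contact_force: [-0.4, 0.0, -1.6]
grip_width: 0.023
grip_force: 98.9
```

```bash
python3 -m pendant '[{"tx":0,"ty":0,"tz":0.5,"twist":0},{"tx":0,"ty":0,"tz":1,"twist":0},{"tx":0,"ty":0,"tz":1,"twist":0}]'
python3 -m pendant '[{"tx":0,"ty":0,"tz":0.5,"twist":0},{"tx":0,"ty":0,"tz":1,"twist":0},{"tx":0,"ty":0,"tz":1,"twist":0}]'
```

```text
time: 42.9
position: [0.5034, -0.0311, 0.1934]
eef_rot: [0.0, 0.679, 0.734, 0.0]
contact_force: [-2.2, -0.1, 3.9]
grip_width: 0.0227
grip_force: 99.5
time: 43.2
position: [0.5037, -0.0312, 0.1934]
eef_rot: [0.001, 0.679, 0.734, 0.0]
contact_force: [-3.4, 0.5, 8.8]
grip_width: 0.0231
grip_force: 100.1
```

```bash
python3 -m pendant '[{"tx":0,"ty":0,"tz":0.5,"twist":0},{"tx":0,"ty":0,"tz":1,"twist":0},{"tx":0,"ty":0,"tz":1,"twist":0},{"tx":0,"ty":0,"tz":1,"twist":0}]'
python3 -m pendant '[{"tx":0,"ty":0,"tz":-30,"twist":0},{"tx":0,"ty":0,"tz":-70,"twist":0},{"tx":0,"ty":0,"tz":-110,"twist":0},{"tx":0,"ty":0,"tz":-135,"twist":0},{"tx":0,"ty":0,"tz":-135,"twist":0}]' 
python3 -m pendant '[{"tx":335,"ty":149,"tz":0,"twist":0},{"tx":335,"ty":149,"tz":0,"twist":0},{"tx":335,"ty":149,"tz":0,"twist":0},{"tx":335,"ty":149,"tz":0,"twist":0},{"tx":335,"ty":149,"tz":0,"twist":0},{"tx":335,"ty":149,"tz":0,"twist":0},{"tx":335,"ty":149,"tz":0,"twist":0},{"tx":335,"ty":149,"tz":0,"twist":0}]' 
python3 -m pendant '[{"tx":0,"ty":0,"tz":0,"twist":0},{"tx":0,"ty":0,"tz":40,"twist":0},{"tx":0,"ty":0,"tz":80,"twist":0},{"tx":0,"ty":0,"tz":120,"twist":0},{"tx":0,"ty":0,"tz":160,"twist":0},{"tx":0,"ty":0,"tz":190,"twist":0},{"tx":0,"ty":0,"tz":210,"twist":0},{"tx":0,"ty":0,"tz":210,"twist":0}]'
python3 -m pendant '[{"tx":0,"ty":0,"tz":0,"twist":0},{"tx":0,"ty":0,"tz":0,"twist":0}]'
```

```text
time: 43.6
position: [0.504, -0.0313, 0.1934]
eef_rot: [0.001, 0.679, 0.734, 0.0]
contact_force: [-3.7, -0.2, 11.7]
grip_width: 0.0227
grip_force: 100.5
time: 44.1
position: [0.5058, -0.0314, 0.3299]
eef_rot: [0.004, 0.679, 0.734, 0.003]
contact_force: [0.3, 0.1, -2.0]
grip_width: 0.0227
grip_force: 99.2
time: 44.9
position: [0.6249, 0.3193, 0.3201]
eef_rot: [-0.002, 0.678, 0.735, -0.001]
contact_force: [0.1, 0.0, -2.0]
grip_width: 0.0228
grip_force: 99.2
time: 45.7
position: [0.6207, 0.3113, 0.108]
eef_rot: [-0.003, 0.679, 0.734, -0.006]
contact_force: [-1.0, -1.1, -3.2]
grip_width: 0.0232
grip_force: 99.1
time: 45.9
position: [0.6268, 0.3145, 0.1172]
eef_rot: [0.001, 0.679, 0.734, 0.001]
contact_force: [-0.5, -0.1, -1.9]
grip_width: 0.0228
grip_force: 99.1
```

```bash
python3 -m pendant '[{"tx":0,"ty":0,"tz":4,"twist":0},{"tx":0,"ty":0,"tz":8,"twist":0},{"tx":0,"ty":0,"tz":10,"twist":0},{"tx":0,"ty":0,"tz":10,"twist":0},{"tx":0,"ty":0,"tz":10,"twist":0}]'
python3 -m pendant '[{"tx":0,"ty":0,"tz":1,"twist":0},{"tx":0,"ty":0,"tz":2,"twist":0},{"tx":0,"ty":0,"tz":2,"twist":0}]'
```

```text
time: 46.4
position: [0.6255, 0.3146, 0.1053]
eef_rot: [-0.0, 0.679, 0.734, -0.0]
contact_force: [0.6, 0.5, -1.8]
grip_width: 0.0232
grip_force: 99.1
time: 46.7
position: [0.6255, 0.3146, 0.1032]
eef_rot: [-0.0, 0.679, 0.734, -0.0]
contact_force: [-0.2, 0.5, -2.4]
grip_width: 0.0231
grip_force: 99.1
```

```bash
python3 -m pendant '[{"tx":0,"ty":0,"tz":1,"twist":0},{"tx":0,"ty":0,"tz":2,"twist":0},{"tx":0,"ty":0,"tz":2,"twist":0}]'
python3 -m pendant '[{"tx":0,"ty":0,"tz":0.5,"twist":0},{"tx":0,"ty":0,"tz":1,"twist":0},{"tx":0,"ty":0,"tz":1,"twist":0}]'
```

```text
time: 47.0
position: [0.6257, 0.3147, 0.1015]
eef_rot: [0.0, 0.679, 0.734, 0.0]
contact_force: [0.8, 0.2, -0.6]
grip_width: 0.0229
grip_force: 99.7
time: 47.3
position: [0.6258, 0.3148, 0.1015]
eef_rot: [0.0, 0.679, 0.734, 0.0]
contact_force: [-1.1, -0.6, 5.0]
grip_width: 0.0229
grip_force: 99.9
```

```bash
python3 -m pendant '[{"tx":0,"ty":0,"tz":-1,"twist":0},{"tx":0,"ty":0,"tz":-1,"twist":0},{"tx":0,"ty":0,"tz":-1,"twist":0},{"tx":0,"ty":0,"tz":-1,"twist":0},{"tx":0,"ty":0,"tz":-40,"twist":0},{"tx":0,"ty":0,"tz":-90,"twist":0},{"tx":0,"ty":0,"tz":-140,"twist":0},{"tx":0,"ty":0,"tz":-190,"twist":0}]' 0.6 60
python3 -m pendant '[{"tx":0,"ty":0,"tz":-40,"twist":0},{"tx":0,"ty":0,"tz":-40,"twist":0},{"tx":0,"ty":0,"tz":-40,"twist":0},{"tx":0,"ty":0,"tz":-40,"twist":0}]'
python3 -c "
from look import *
im,P,c=cloud('wrist'); rect(P,(.6265,.314),.03,.135,.155);rect(P,(.6265,.314),.03,.015,.03)
togo(.614,.031,.33)"
```

```text
time: 48.1
position: [0.6253, 0.3145, 0.292]
eef_rot: [-0.0, 0.679, 0.734, -0.0]
contact_force: [1.1, -0.5, 0.5]
grip_width: 0.0685
grip_force: 0.0
time: 48.5
position: [0.6247, 0.3143, 0.328]
eef_rot: [-0.001, 0.679, 0.734, -0.002]
contact_force: [0.1, -0.8, -1.2]
grip_width: 0.0685
grip_force: 0.0
353 mean [0.6265 0.3143 0.143 ] rect [626.2 313.5] [23.5 23.6] 2.5 zmed 0.1433
297 mean [0.6259 0.3193 0.0234] rect [625.8 317. ] [37.3 30.2] 4.8 zmed 0.0237
togo tx -281.5 ty -32.5 tz -2.3 twist 0.000 pos [0.6245 0.3142 0.3272] yaw 0.078 q6 0.29 w 0.0687 f 0.0 F [-0.6 -0.3 -0.4] t 48.5
```

```bash
python3 -m pendant '[{"tx":-281,"ty":-32,"tz":0,"twist":0},{"tx":-281,"ty":-32,"tz":0,"twist":0},{"tx":-281,"ty":-32,"tz":0,"twist":0},{"tx":-281,"ty":-32,"tz":0,"twist":0},{"tx":-281,"ty":-32,"tz":0,"twist":0},{"tx":-281,"ty":-32,"tz":0,"twist":0},{"tx":-281,"ty":-32,"tz":0,"twist":0},{"tx":-281,"ty":-32,"tz":0,"twist":0}]'
python3 -c "
from look import *
im,P,c=cloud('wrist'); cv2.imwrite('pics/w20.png',im[60:400,60:580]); rect(P,(.614,.031),.03,.225,.26)
print('bar');rect(P,(.56,.032),.09,.188,.203); print('post end');rect(P,(.494,.032),.03,.188,.21);print('bore');rect(P,(.503,-.0307),.018,.01,.3);print('catch');rect(P,(.512,-.09),.02,.14,.2)
togo(.614,.031,.21)
im,d=arm.get_image('side'); cv2.imwrite('pics/s20.png',im)"
```

```text
time: 49.35
position: [0.6147, 0.0314, 0.3281]
eef_rot: [-0.002, 0.68, 0.733, -0.001]
contact_force: [1.3, 0.5, 0.0]
grip_width: 0.0688
grip_force: 0.0
342 mean [0.6152 0.0315 0.2392] rect [615.3  30. ] [15.4 14.9] 11.8 zmed 0.2411
bar
2463 mean [0.5441 0.0313 0.1962] rect [552.1  28. ] [ 25.4 141.1] 87.5 zmed 0.1966
post end
891 mean [0.5015 0.0313 0.1963] rect [502.6  29.9] [25.3 42.1] 85.3 zmed 0.1966
bore
10 mean [ 0.4932 -0.0445  0.0961] rect [493.7 -45.1] [ 1.4 11.6] 51.6 zmed 0.0959
catch
few 1
togo tx -1.4 ty -0.6 tz 118.4 twist 0.000 pos [0.6149 0.0323 0.3284] yaw 0.078 q6 -0.14 w 0.0685 f 0.0 F [-0.1 -0.3 -0.1] t 49.4
```

View pics/w20.png

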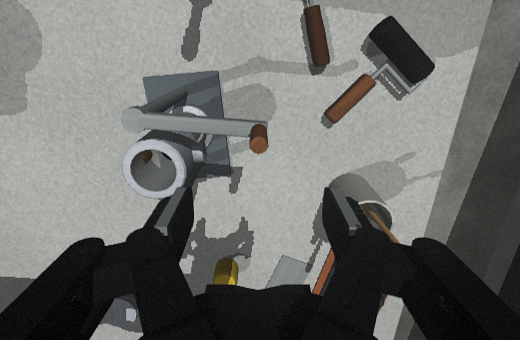

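The wrist view shows the bar from its hinge at crop (133,118) to the peg at (259,137), with the stack in the bore at about (155,165). The stack top reads 0.096, as it should for two slugs. I grip the peg.

```bash
python3 -m pendant '[{"tx":-2,"ty":0,"tz":40,"twist":0},{"tx":-2,"ty":0,"tz":80,"twist":0},{"tx":-2,"ty":0,"tz":105,"twist":0},{"tx":-2,"ty":0,"tz":118,"twist":0},{"tx":-2,"ty":0,"tz":118,"twist":0}]' 0.6 40
python3 -m pendant '[{"tx":0,"ty":0,"tz":0,"twist":0},{"tx":0,"ty":0,"tz":0,"twist":0},{"tx":0,"ty":0,"tz":0,"twist":0},{"tx":0,"ty":0,"tz":0,"twist":0},{"tx":0,"ty":0,"tz":0,"twist":0},{"tx":0,"ty":0,"tz":0,"twist":0}]' -1 40
python3 -c "
from look import *
togo(.6153,.0305,.208)
h=np.array([.4935,.031]); a=.078; yt=np.array([np.cos(a),np.sin(a)]); xt=np.array([-np.sin(a),np.cos(a)])
p0=h+.122*np.array([1,0])
for f in range(0,90,6):
  p=h+.122*np.array([np.cos(np.radians(f)),-np.sin(np.radians(f))])-p0; print(f,(p@xt*1000).round(1),(p@yt*1000).round(1))"
```

```text
time: 49.95
position: [0.6141, 0.0313, 0.2095]
eef_rot: [-0.002, 0.678, 0.735, -0.002]
contact_force: [-0.9, 0.1, -0.8]
grip_width: 0.0687
grip_force: 0.0
time: 50.55
position: [0.6152, 0.0299, 0.2145]
eef_rot: [-0.0, 0.679, 0.734, -0.0]
contact_force: [-3.2, 0.1, 5.8]
grip_width: 0.0147
grip_force: 39.3
togo tx 0.6 ty 0.1 tz 6.5 twist 0.000 pos [0.6152 0.0299 0.2145] yaw 0.078 q6 -0.14 w 0.0147 f 39.3 F [-3.2  0.1  5.8] t 50.5
0 0.0 0.0
6 -12.7 -1.7
12 -25.1 -4.6
18 -37.1 -8.9
24 -48.6 -14.4
30 -59.5 -21.0
36 -69.7 -28.8
42 -78.9 -37.6
48 -87.2 -47.3
54 -94.5 -57.8
60 -100.6 -69.0
66 -105.5 -80.8
72 -109.1 -93.1
78 -111.4 -105.6
84 -112.5 -118.4
```

```bash
python3 -m pendant '[{"tx":-12.7,"ty":-1.7,"tz":0,"twist":0},{"tx":-25,"ty":-4.6,"tz":0,"twist":0},{"tx":-37,"ty":-9,"tz":0,"twist":0},{"tx":-48.6,"ty":-14.4,"tz":0,"twist":0},{"tx":-59.5,"ty":-21,"tz":0,"twist":0},{"tx":-69.7,"ty":-28.8,"tz":0,"twist":0},{"tx":-79,"ty":-37.6,"tz":0,"twist":0},{"tx":-79,"ty":-37.6,"tz":0,"twist":0}]'
python3 -c "
from look import *
togo(.5126,-.0895,.21)"
```

```text
time: 51.35
position: [0.5859, -0.0548, 0.2144]
eef_rot: [0.004, 0.68, 0.733, 0.001]
contact_force: [4.6, -2.3, 4.9]
grip_width: 0.0146
grip_force: 39.6
togo tx -29.0 ty -75.7 tz 4.1 twist 0.000 pos [ 0.5859 -0.0548  0.2144] yaw 0.076 q6 -0.29 w 0.0146 f 39.6 F [ 4.6 -2.3  4.9] t 51.4
```

```bash
python3 -m pendant '[{"tx":-8.3,"ty":-9.7,"tz":0,"twist":0},{"tx":-15.6,"ty":-20.2,"tz":0,"twist":0},{"tx":-21.7,"ty":-31.4,"tz":0,"twist":0},{"tx":-26.6,"ty":-43.2,"tz":0,"twist":0},{"tx":-30.2,"ty":-55.5,"tz":0,"twist":0},{"tx":-30.2,"ty":-55.5,"tz":0,"twist":0}]'
python3 -c "
from look import *
togo(.5126,-.0895,.21)"
python3 -m pendant '[{"tx":-1.2,"ty":-5,"tz":0,"twist":0},{"tx":-2.2,"ty":-11,"tz":0,"twist":0},{"tx":-2.9,"ty":-18,"tz":0,"twist":0},{"tx":-3.4,"ty":-25,"tz":0,"twist":0},{"tx":-3.4,"ty":-25,"tz":0,"twist":0}]'
python3 -c "
from look import *
togo(.5126,-.0895,.21)"
```

```text
time: 51.95
position: [0.5337, -0.0943, 0.2146]
eef_rot: [0.009, 0.679, 0.734, -0.003]
contact_force: [6.1, -15.4, 2.0]
grip_width: 0.0143
grip_force: 39.1
togo tx 6.5 ty -20.7 tz 4.3 twist 0.000 pos [ 0.5337 -0.0943  0.2146] yaw 0.077 q6 -0.37 w 0.0143 f 39.1 F [  6.1 -15.4   2. ] t 52.0
time: 52.45
position: [0.5137, -0.1008, 0.2149]
eef_rot: [0.014, 0.679, 0.734, -0.0]
contact_force: [18.2, -19.3, -6.9]
grip_width: 0.0137
grip_force: 40.1
togo tx 11.4 ty -0.4 tz 4.7 twist 0.000 pos [ 0.5137 -0.1008  0.2149] yaw 0.077 q6 -0.39 w 0.0137 f 40.1 F [ 18.2 -19.3  -6.9] t 52.5
```

I've used all my picture views, so from here I use depth numbers to see where the bar is.

```bash
cat > bar.py <<'E'
from look import *
from scipy.ndimage import label
h=np.array([.4935,.031])
for n in ['side','wrist','top']:
    im,P,c=cloud(n)
    z=P[...,2]; d=np.hypot(P[...,0]-h[0],P[...,1]-h[1])
    m=(z>.192)&(z<.201)&(d<.14)
    p=P[m]; print(n,len(p))
    for r0 in np.arange(0,.14,.015):
        q=p[(d[m]>=r0)&(d[m]<r0+.015)]
        if len(q)>3: print('  r %.3f'%r0,len(q),q.mean(0).round(4),'ang %.1f'%np.degrees(np.arctan2(*(q.mean(0)[:2]-h)[::-1])))
E
python3 bar.py
```

```text
side 287
  r 0.000 89 [0.4944 0.032  0.196 ] ang 49.0
  r 0.015 27 [0.499  0.0098 0.1968] ang -75.4
  r 0.030 32 [ 0.5008 -0.0052  0.1963] ang -78.6
  r 0.045 27 [ 0.5039 -0.0206  0.1963] ang -78.6
  r 0.060 29 [ 0.506  -0.035   0.1964] ang -79.3
  r 0.075 27 [ 0.5076 -0.0499  0.1965] ang -80.1
  r 0.090 24 [ 0.5113 -0.065   0.1963] ang -79.5
  r 0.105 30 [ 0.5128 -0.0798  0.1966] ang -80.1
wrist 6598
  r 0.000 495 [0.4947 0.0197 0.1964] ang -84.0
  r 0.015 1181 [0.4969 0.0094 0.1964] ang -81.1
  r 0.030 1047 [ 0.4994 -0.0056  0.1964] ang -80.9
  r 0.045 948 [ 0.5019 -0.0205  0.1964] ang -80.8
  r 0.060 856 [ 0.5043 -0.0353  0.1965] ang -80.8
  r 0.075 777 [ 0.5067 -0.0502  0.1965] ang -80.7
  r 0.090 713 [ 0.5093 -0.065   0.1965] ang -80.7
  r 0.105 571 [ 0.5116 -0.0789  0.1967] ang -80.6
  r 0.120 10 [ 0.5132 -0.0888  0.1965] ang -80.7
top 287
  r 0.000 118 [0.4933 0.0309 0.1961] ang -164.7
  r 0.015 42 [0.4978 0.0103 0.196 ] ang -78.2
  r 0.060 31 [ 0.5034 -0.0382  0.1958] ang -81.9
  r 0.075 45 [ 0.5067 -0.0504  0.1963] ang -80.8
  r 0.090 45 [ 0.5087 -0.0647  0.1964] ang -80.9
  r 0.105 4 [ 0.5047 -0.0753  0.1956] ang -84.0
```

The bar lies at −80.7°, straight over the tube axis, so it is shut. I unload the grip, open it, rise and verify.

```bash
python3 -m pendant '[{"tx":-3,"ty":1,"tz":0,"twist":0},{"tx":-6,"ty":3,"tz":-1,"twist":0},{"tx":-9,"ty":5,"tz":-2,"twist":0},{"tx":-9,"ty":5,"tz":-2,"twist":0}]'
python3 -m pendant '[{"tx":0,"ty":0,"tz":0,"twist":0},{"tx":0,"ty":0,"tz":0,"twist":0},{"tx":0,"ty":0,"tz":0,"twist":0},{"tx":0,"ty":0,"tz":0,"twist":0},{"tx":0,"ty":0,"tz":0,"twist":0}]' 0.4
python3 -m pendant '[{"tx":0,"ty":0,"tz":-30,"twist":0},{"tx":0,"ty":0,"tz":-60,"twist":0},{"tx":0,"ty":0,"tz":-100,"twist":0},{"tx":0,"ty":0,"tz":-120,"twist":0},{"tx":0,"ty":0,"tz":-120,"twist":0}]'
python3 bar.py; python3 -c "
from look import *
im,P,c=cloud('wrist');print('peg');rect(P,(.512,-.09),.03,.225,.26); im,P,c=cloud('top'); rect(P,(.454,.361),.05,.1,.13);rect(P,(.626,.314),.03,.12,.16);rect(P,(.3926,-.362),.05,.06,.09);togo(.5,0,.3)"
```

```text
time: 53.0
position: [0.5138, -0.1009, 0.2144]
eef_rot: [0.002, 0.679, 0.734, 0.001]
contact_force: [5.6, 1.2, 0.4]
grip_width: 0.0138
grip_force: 38.7
time: 53.5
position: [0.512, -0.1, 0.214]
eef_rot: [-0.0, 0.679, 0.734, -0.0]
contact_force: [-0.1, -0.2, 0.5]
grip_width: 0.0595
grip_force: 0.0
time: 54.0
position: [0.5145, -0.1007, 0.3392]
eef_rot: [0.004, 0.679, 0.734, 0.002]
contact_force: [0.4, 0.1, -0.0]
grip_width: 0.0598
grip_force: 0.0
side 285
  r 0.000 87 [0.4945 0.0326 0.1961] ang 58.1
  r 0.015 32 [0.4993 0.0097 0.1963] ang -74.8
  r 0.030 28 [ 0.5004 -0.0048  0.1968] ang -79.0
  r 0.045 30 [ 0.5033 -0.0199  0.1969] ang -79.1
  r 0.060 26 [ 0.5064 -0.0354  0.1963] ang -79.0
  r 0.075 26 [ 0.5078 -0.0494  0.1964] ang -79.9
  r 0.090 27 [ 0.5107 -0.0652  0.1965] ang -79.8
  r 0.105 29 [ 0.5136 -0.0797  0.197 ] ang -79.7
wrist 2752
  r 0.000 795 [0.4935 0.0296 0.1965] ang -90.5
  r 0.015 336 [0.4968 0.0095 0.1965] ang -81.3
  r 0.030 316 [ 0.4993 -0.0056  0.1965] ang -80.9
  r 0.045 297 [ 0.5018 -0.0205  0.1964] ang -80.8
  r 0.060 284 [ 0.5043 -0.0354  0.1965] ang -80.8
 
[... 302 characters left out ...]
060 47 [ 0.504  -0.036   0.1963] ang -81.1
  r 0.075 45 [ 0.5067 -0.0502  0.1964] ang -80.8
  r 0.090 48 [ 0.5093 -0.065   0.1958] ang -80.7
  r 0.105 31 [ 0.5107 -0.0774  0.1963] ang -81.0
  r 0.120 4 [ 0.5072 -0.0932  0.197 ] ang -83.7
peg
326 mean [ 0.5131 -0.0884  0.2395] rect [513.3 -89.8] [15.1 15.1] 51.8 zmed 0.2412
151 mean [0.4561 0.3611 0.1112] rect [456.5 362.4] [55.8 14.3] 48.6 zmed 0.1119
109 mean [0.6243 0.3128 0.1392] rect [625.2 314.9] [23.  24.7] 0.5 zmed 0.1415
601 mean [ 0.3913 -0.3621  0.0687] rect [ 390.9 -363. ] [68.  67.2] 87.4 zmed 0.0690
togo tx 100.2 ty -3.5 tz 32.2 twist 0.000 pos [ 0.5114 -0.0997  0.332 ] yaw 0.078 q6 -0.41 w 0.0600 f 0.0 F [-0.   0.6 -0.2] t 54.2
```

```bash
python3 -c "
from rig import arm
print(arm.hand_in())"
```

```text
the job is handed in; nothing more can be done
None
```

The job is done and handed in at about 54 s of the 210 s. The stopper was twisted about 46° and stands in the tray, both dark slugs (only two were on the bench) are rammed to the bottom of the barrel with the final press at about 12–14 N, the rod stands upright on the mat, the keeper bar measures shut, and the ink tin is undisturbed; the judge's result was not returned.

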